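# Empty the parts bin and lock it back on the slotted rack

### The arm

A 7-joint arm with a two-finger parallel gripper is mounted at the origin on the work surface. World frame = base frame: x ahead of the robot, y to its left, z up, the work surface at z = 0. Lengths are in m, angles in rad, forces in N, time in s.
With the tool pointing down it reaches from about 0.425 to 0.875 m from the base axis. Payload 4.7 kg.
Tool frame: the origin (TCP) lies on the centre line of the jaws, within the pads' length; the fingertips stand 14 mm ahead of it and the grasp point (between the pads) lies 5 mm behind it; z points along the fingers, y is the direction in which the jaws open and shut (so a half turn about z gives the same grasp; the last joint's range is limited). The gripper opens to 87 mm and grips with 3 to 60 N. Pads are 19 mm wide; open, the fingers measure 117 mm over their backs; the gripper's body (75 mm by 190 mm) begins 51 mm behind the grasp point.
Start: joints at [1.16, 0.321, -0.07, 1.45, 0.023, 1.371, -0.057], TCP at [0.268, -0.592, 0.237] pointing down, gripper open.
Joint ranges: [-2.86, 2.86], [-0.3, 2.09], [-1.38, 1.24], [0.06, 2.45], [-1.56, 4.7], [0.09, 2.05], [-2.69, 2.69]. Speed limits (rad/s): [2.57, 2.57, 3.14, 3.14, 3.14, 3.14, 3.14].

### API

Orientations are given as a rotation vector (axis times angle).
In Python, from bench import ctrl, optics, models gives the robot as it stands. The module is installed in compiled form; this text tells all that it offers.
- The arm moves only by the tool arm_command, never from a script. Its argument "motion" is a list of rows, each a list of 3 entries, a list of its own where there are three numbers: the shift along the tool's x, y, z in mm, then the turn, a rotation vector about the tool's x, y, z in degrees, then the closure, from 0 (fully open) to 1 (shut). In form: [[[x, y, z], [ax, ay, az], claw], ...]. A call has 1 to 8 rows; each row shifts and turns the commanded pose from where the row before left it, along the tool's axes as they then stand; what a row does not reach is not made up. A row lasts 1/12 s, in which the tool goes at most 41.7 mm and 7.16 degrees, less where a joint would pass 70% of its speed; a pose out of reach is approached as far as the arm can. A call with a gripper value outside its range is refused whole. The fingers move at their own pace and stop on an object; "force" is the grip in N (left out, the last holds). Time passes only in rows, so rows that do not move let the fingers close. It gives the time, the measured TCP pose, the force and the opening at its end, in the units of the state.
- ctrl.get_state(): the state, without advancing time (a new reading comes with each control period).
- optics.get_image(name): name is "scene" or "top"; returns (picture, depth): 384x512x3 uint8, blue, green, red; 384x512 float32, m along the optical axis (not along the pixel's ray), 0 where there is no reading.
- optics.camera_model(name): a dict with "fovy" (degrees; the focal length in pixels is half the picture's height over the tangent of half this angle, whatever the lens; pixels are square), "cx", "cy" (the principal point, pixels), "distortion" ([k1, k2, p1, p2, k3] as OpenCV has them; the pictures are not rectified), "rvec" (rotation vector, rad) and "tvec" (3), from world to camera coordinates, as OpenCV has them. Camera axes: x right, y down, z forward; pixel columns grow to the right and rows downward; lengths in m; the calibration is good to about 2 mm. A picture is of the moment at which its call begins. camera_model takes no time and is no camera call.
- ctrl.close_job(): hands the job in, once; it reports no verdict.
Trained networks look in the newest picture that a camera, given by its name, has taken for a name from the list of things; names that differ only in an ending like _2 or _b are one class to them, and where a whole thing is asked for, a point or a joint stands for the part that bears it (a point fixed in the world has none). Each returns a list of dicts, best first, with "conf" (0 to 1); they miss things now and then, are a little off and sometimes report something else, mostly with a low value. They report only what shows in the picture. A call takes as long as a camera call. They do not tell look-alikes from the thing itself.
- models.search_frame(camera, target): "location" ([x, y, z] in m, in the coordinates of the camera as it stood for that picture, good to about 4 mm: the middle of the surface that is visible of it).
- models.silhouettes(camera, target): "pixels" (384x512 bool, what is visible of it).
The state is a dict: "time": time; "joint_positions": joint angles; "qd": joint speeds; "joint_torque": joint torques, N m; "position": TCP position; "tool_rot": TCP orientation; "ft_force": force on the tool from outside, world axes, zero at the start; "torque": the same for the moment, N m; "grip_width": opening from 0.0 (shut) to 1.0 (fully open).
Only numpy, scipy, OpenCV 4.12 (cv2) and the standard library are available. Lean on these libraries where they do the work, as an engineer would, in place of code of your own. Each camera call takes 0.05 s, during which the arm holds its last target.

### The job

Take the loose steel bin by its side walls and tip it over the wooden tray until all three platen knobs lie in the tray, then stand the empty bin upright on the bare counter and let go of it. Take it again by its wooden cross bar, hook its two back tabs into the slots of the empty middle bay of the rack, and push it down until the tabs are fully home and the brass latch bar has sprung back over them. Do not shift the spool or the bell bracket.

Things in the scene. Friction and masses are not known exactly. Their poses are not given: they have to be found in the camera images.
- bin_center (a point): Loose open steel bin, 130 mm long (own x) x 66 wide (y) x 75 tall, 0.24 to 0.4 kg, three knobs in it. This point is its centre, 37.5 mm above its underside; z up, +x to its back. Flat upright side walls 3 mm thick, outer faces at y = +-33 mm, full length and height. Floor 3 mm thick from x = -5 to +65 mm.
- bin: The same bin (with its cross bar); origin at the centre of its underside, same axes.
- bin_lip (a point): Middle of the bin's low front lip, 62 mm in front (-x) of its centre, 36 mm above its underside. From the floor's front edge (x = -5 mm) a chute rises at 30 degrees to this lip, so the bin empties over its front when tipped front-down by about 70 to 85 degrees.
- bin_tabs (a point): On the bin's back outer face (x = +65 mm), midway between its two hook tabs, 52 mm above the underside, level with the underside of their necks. Tabs at y = +-18 mm, 8 mm wide: each neck is 10 mm tall (52 to 62 mm up) and runs 12 mm back; its last 5 mm turn down as a lip to 40 mm above the underside, leaving a 7 mm gap between lip and back wall.
- bar: The bin's wooden cross bar, the hand grip for hanging: 12 x 12 mm square, 60 mm long across the mouth (bin's y). Origin at the bar's centre, 10 mm behind the bin's centre, 69 mm above its underside (bar 63 to 75 mm up, top flush with the rim). Pinch it from above along the bin's x, a finger each side inside the bin; free: 45 mm behind it, more in front, 60 mm below.
- knob1_center (a point): Black bakelite platen knob, 26 mm diameter, 20 mm tall, 30 g, standing in the bin. Its centre.
- knob2_center (a point): Second such knob in the bin. Its centre.
- knob3_center (a point): Third such knob in the bin. Its centre.
- tray: Fixed open wooden tray, 150 mm (own x) x 180 mm (own y), 45 mm high, walls and floor 5 mm. Origin at the centre of its underside, z up.
- rack: Fixed white rack: upright steel panel 260 mm wide (own y), 146 mm high, 5 mm thick. Origin on the counter at the middle of the panel's front face; -x points out of the front (to the robot), z up. Two fixed bins like the loose one hang on it at y = +-82 mm, leaving 16 mm on each side of a bin hung between them in the middle bay.
- rack_slots (a point): On the panel's front face midway between the sills of the middle bay's two slots, 102 mm above the counter; axes as the rack. Slots at y = +-18 mm, 14 mm wide, from this height up 32 mm, through the panel. The bin goes in raised 13 to 19 mm above home so the lips clear the sills, back (+x) until its back wall meets the panel, then down until the necks rest on the sills.
- bay (a point): Where bin_center is when the bin hangs fully home in the middle bay, axes as the bin's: 66 mm in front of the panel's front face, 87.5 mm above the counter (bin underside 50 mm above the counter). The bin's back then faces the panel.
- latch (a joint): Brass spring latch bar, 62 mm wide, behind the panel across both slots, 12 to 34 mm above the sills. 0 = forward; grows to 0.014 m as it is pushed back (along rack +x). The entering tabs push it back about 6.5 mm against 3 to 4 N; when they are pressed down to within 2 mm of home it springs forward to 0 above them and locks them.
- spool_center (a point): Bystander: loose black ribbon spool, 60 mm diameter, 23 mm tall, lying flat. Its centre.
- bell_center (a point): Bystander: loose brass bell bracket, 70 x 45 mm foot, 55 mm tall. Point 20 mm above the middle of its foot.
- typestand_center (a point): Bystander: fixed teak stand of chrome type bars, 160 mm (own x) x 70 mm, 103 mm tall. Point 50 mm up at its middle.
Mind the look-alikes: they are no part of the job. Of the things shaped like the tray, the wooden one is meant.

How it is judged:
By the outcome, as a careful person would: the job done as asked, in the order asked, and still so for the second after the job is handed in, with the robot touching nothing.
It also fails if it takes over 72 s, if anything falls off the work surface, if the arm or the gripper's body presses on something with over 40 N, if the wrist force passes 120 N, or if a joint passes its speed limit or range.

## Working session

There is one attempt and no reset: what is moved stays moved. The work goes in short steps, Python scripts to look and compute and a tool call to move; the robot and the scene stay as the last step left them, time stands still between calls to the robot, and variables do not carry over. Pictures are saved under pics/ and viewed, and the job is handed in when it is done.

Besides the shell and the picture viewer there is one more tool, called after "Emit:" as name(argument=value, ...) on one line, values as JSON. arm_command: Moves the arm, as the interface text tells. Its arguments: {"type":"object","properties":{"motion":{"type":"array","items":{"type":"array"}},"force":{"type":"number"}},"required":["motion"]}

```bash
mkdir -p pics; ls; cat > h.py <<'E'
import numpy as np, cv2
from bench import ctrl, optics, models
from scipy.spatial.transform import Rotation as R
def cam(n):
    m=optics.camera_model(n); f=192/np.tan(np.radians(m['fovy'])/2)
    K=np.array([[f,0,m['cx']],[0,f,m['cy']],[0,0,1]]); 
    return K,np.array(m['distortion'],float),R.from_rotvec(np.ravel(m['rvec'])).as_matrix(),np.ravel(m['tvec'])
def cloud(n,d):
    K,D,Rm,t=cam(n)
    v,u=np.mgrid[0:384,0:512]
    p=cv2.undistortPoints(np.stack([u,v],-1).reshape(-1,1,2).astype(np.float64),K,D).reshape(384,512,2)
    P=np.concatenate([p*d[...,None],d[...,None]],-1)
    W=(P-t)@Rm
    W[d<=0]=np.nan
    return W
def proj(n,P):
    K,D,Rm,t=cam(n)
    return cv2.projectPoints(np.atleast_2d(P).astype(float),cv2.Rodrigues(Rm)[0],t,K,D)[0].reshape(-1,2)
def c2w(n,p):
    K,D,Rm,t=cam(n); return (np.array(p)-t)@Rm
E
python3 - <<'E'
from h import *
print(ctrl.get_state())
for n in ('scene','top'):
    im,d=optics.get_image(n); np.savez(f'{n}0.npz',im=im,d=d); cv2.imwrite(f'pics/{n}0.png',cv2.resize(im,(768,576),interpolation=cv2.INTER_CUBIC)); print(n,optics.camera_model(n))
E
```

```text
pics
{'time': 0.0, 'joint_positions': array([ 1.16010569,  0.32181233, -0.07012406,  1.4516645 ,  0.02259772,
        1.3708305 , -0.05685289]), 'qd': array([-1.23098111e-03,  6.78425393e-04,  1.61722665e-03, -9.16321109e-04,
        8.04712987e-04,  6.68535721e-06,  1.60623407e-04]), 'joint_torque': array([ 4.46365621e-04, -4.91286278e+01, -4.03846074e-01, -3.12530708e+01,
       -6.39531109e-02,  4.38610185e-02,  1.86804737e-04]), 'position': array([ 0.26764181, -0.5917532 ,  0.23547402]), 'tool_rot': array([-3.06913741e+00, -6.62036498e-01,  7.68049366e-04]), 'ft_force': array([ 0.22666545, -0.5789554 ,  1.29738061]), 'torque': array([-0.00447308,  0.0288541 ,  0.04646263]), 'grip_width': 0.9999102764726172}
scene {'fovy': 57.062393300488445, 'cx': 256.0577830525255, 'cy': 190.0149699484213, 'distortion': array([0.0046301, 0.       , 0.       , 0.       , 0.       ]), 'rvec': array([ 2.19993249,  1.0019193 , -0.42501691]), 'tvec': array([-0.28318846, -0.24206732,  1.17381466])}
top {'fovy': 45.96039191179916, 'cx': 255.14839766307276, 'cy': 186.62049283442283, 'distortion': array([-0.00801577,  0.        ,  0.        ,  0.        ,  0.        ]), 'rvec': array([ 2.21283   , -2.16786735,  0.08133916]), 'tvec': array([-0.08202372,  0.50074913,  1.21398575])}
```

View pics/scene0.png

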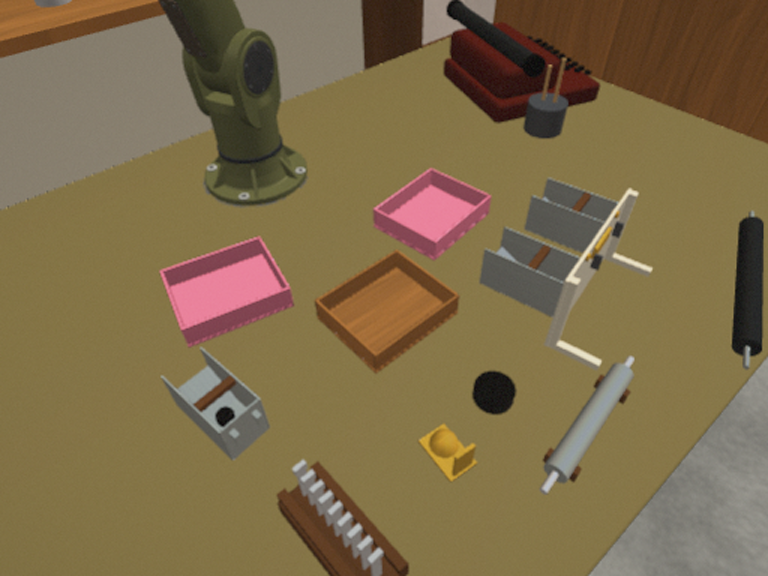

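View pics/top0.png

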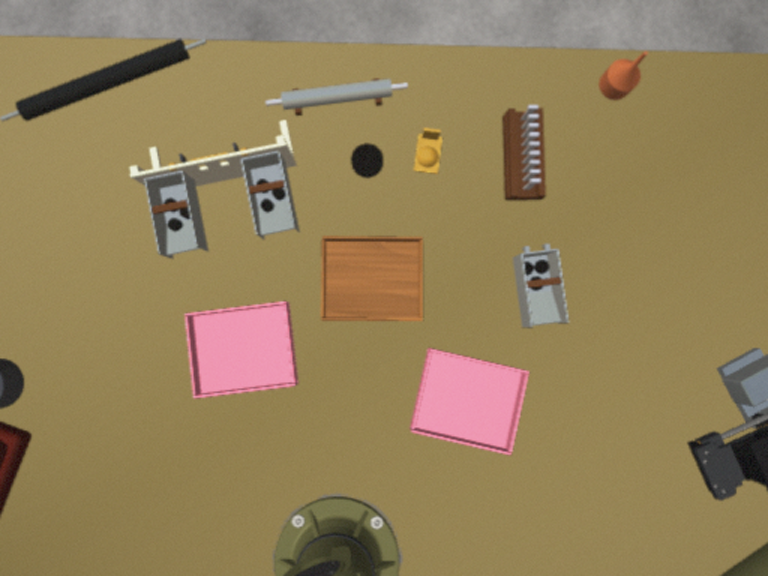

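Top view, display pixels. Loose-bin candidates are the loose one at (541,287) and the two rack-hung bins at (177,213) and (270,193). I choose (541,287), which stands alone on the counter with its tabs at the back. Tray candidates are the wooden one at (372,279) and the pink ones at (241,350) and (470,400). I choose the wooden one.

```bash
python3 - <<'E'
from h import *
im=np.load('top0.npz')['im']; cv2.imwrite('pics/crop_bin.png',cv2.resize(im[150:230,330:395],None,fx=7,fy=7,interpolation=cv2.INTER_CUBIC))
im=np.load('scene0.npz')['im']; cv2.imwrite('pics/crop_rack.png',cv2.resize(im[110:250,310:440],None,fx=4,fy=4,interpolation=cv2.INTER_CUBIC))
for n in ('scene','top'):
  for t in ('bin','bar','tray','rack','spool_center','bell_center','knob1_center','latch','typestand_center','bin_tabs'):
    r=models.search_frame(n,t)
    print(n,t,[(round(q['conf'],2),np.round(c2w(n,q['location']),3).tolist()) for q in r[:5]])
d=np.load('top0.npz')['d']; W=cloud('top',d); np.save('W.npy',W)
def box(u0,u1,v0,v1,zmin,zmax):
    w=W[v0:v1,u0:u1].reshape(-1,3); w=w[(w[:,2]>zmin)&(w[:,2]<zmax)]
    r=cv2.minAreaRect((w[:,:2]*1000).astype(np.float32)); print(len(w),r,'z',np.percentile(w[:,2],[5,50,95]).round(4))
print('counter',np.nanmedian(W[200:300,300:340,2]))
box(335,385,155,225,.065,.09)
box(335,385,155,225,.02,.09)
box(205,290,150,222,.035,.06)
print(ctrl.get_state()['time'])
E
```

```text
scene bin [(0.83, [0.499, -0.344, 0.038])]
scene bar [(0.61, [0.502, -0.351, 0.078])]
scene tray [(0.86, [0.5, -0.049, 0.006]), (0.83, [0.369, 0.182, 0.022]), (0.72, [0.281, -0.231, 0.009])]
scene rack [(0.95, [0.64, 0.167, 0.097])]
scene spool_center [(0.95, [0.725, -0.041, 0.025])]
scene bell_center [(0.64, [0.744, -0.157, 0.02])]
scene knob1_center [(0.17, [0.501, -0.348, 0.037])]
scene latch [(0.42, [0.691, 0.218, 0.141])]
scene typestand_center [(0.83, [0.734, -0.328, 0.05]), (0.48, [0.5, -0.35, 0.037])]
scene bin_tabs [(0.56, [0.498, -0.348, 0.041])]
top bin [(0.79, [0.488, -0.356, 0.033])]
top bar [(0.56, [0.502, -0.349, 0.077])]
top tray [(0.96, [0.368, 0.182, 0.003]), (0.88, [0.505, -0.055, 0.007]), (0.82, [0.289, -0.232, 0.003]), (0.52, [0.724, -0.039, 0.028])]
top rack [(0.89, [0.65, 0.233, 0.08])]
top spool_center [(0.86, [0.722, -0.039, 0.024])]
top bell_center [(0.66, [0.743, -0.153, 0.014]), (0.42, [0.507, -0.053, 0.009])]
top knob1_center []
top latch []
top typestand_center [(0.58, [0.732, -0.317, 0.041])]
top bin_tabs [(0.62, [0.491, -0.358, 0.036])]
counter 0.0037069165957845152
335 ((496.4989929199219, -351.2935485839844), (135.76846313476562, 67.38829803466797), 8.443866729736328) z [0.0669 0.0743 0.0788]
1076 ((498.42816162109375, -350.61773681640625), (139.88632202148438, 68.06135559082031), 8.5343656539917) z [0.0217 0.0469 0.0773]
521 ((504.6354064941406, -51.25605010986328), (150.1872100830078, 178.29641723632812), 0.8353131413459778) z [0.0394 0.0451 0.049 ]
1.1
```

View pics/crop_bin.png

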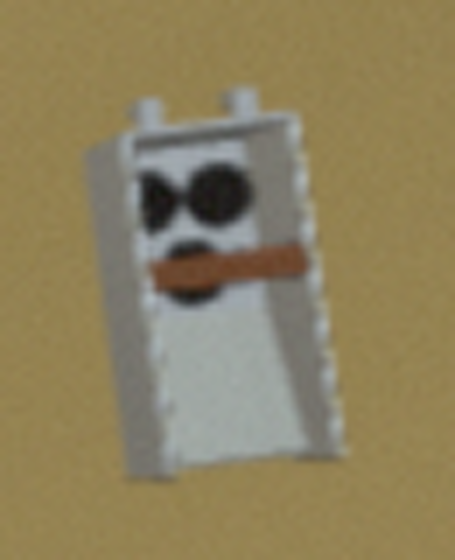

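View pics/crop_rack.png

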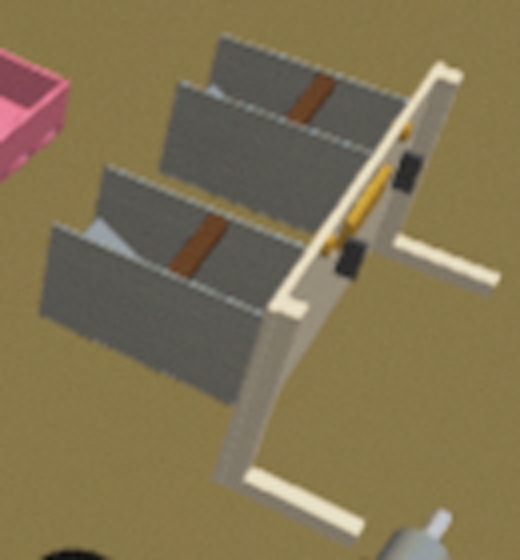

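The crop confirms the choice: three black knobs, a brown bar, two back tabs at the top and the chute toward the robot. The rack crop shows the empty middle bay between the two fixed bins, with the brass latch behind the panel.

```bash
python3 - <<'E'
from h import *
S=np.load('scene0.npz'); T=np.load('top0.npz')
Ws=cloud('scene',S['d']); Wt=cloud('top',T['d'])
hs=cv2.cvtColor(S['im'],cv2.COLOR_BGR2HSV); ht=cv2.cvtColor(T['im'],cv2.COLOR_BGR2HSV)
# rack cream pixels
def white(h): return (h[...,1]<70)&(h[...,2]>170)
for n,W,h in(('scene',Ws,hs),('top',Wt,ht)):
    m=white(h)&(W[...,0]>.5)&(W[...,1]>0.05)&(W[...,2]>.02)
    w=W[m]; print(n,len(w),w.min(0).round(3),w.max(0).round(3),'zpct',np.percentile(w[:,2],[5,50,95,99]).round(3))
    tp=w[(w[:,2]>.135)]
    r=cv2.minAreaRect((tp[:,:2]*1000).astype(np.float32)); print(len(tp),r)
    c=tp.mean(0); u,s,vt=np.linalg.svd((tp-c)[:,:2]); print(c,vt[0],np.degrees(np.arctan2(-vt[0][0],vt[0][1])))
# bin side planes from each camera
for n,W in(('scene',Ws),('top',Wt)):
    m=(abs(W[...,0]-.5)<.1)&(abs(W[...,1]+.35)<.07)&(W[...,2]>.015)&(W[...,2]<.1)
    w=W[m]; 
    for yaw in np.radians([7,8,8.5,9,10]):
        a=w[:,0]*np.cos(yaw)+w[:,1]*np.sin(yaw); b=-w[:,0]*np.sin(yaw)+w[:,1]*np.cos(yaw)
        print(n,np.degrees(yaw),np.percentile(a,[.5,2,98,99.5]).round(4),np.percentile(b,[.5,2,5,95,98,99.5]).round(4))
E
```

```text
scene 276 [0.645 0.095 0.021] [0.923 0.348 0.152] zpct [0.032 0.148 0.15  0.151]
230 ((688.9613647460938, 221.4062042236328), (17.562000274658203, 257.9131164550781), 13.193717002868652)
[0.68702267 0.21287401 0.14811307] [ 0.2291676  -0.97338698] -166.75193041681072
top 570 [0.56  0.052 0.025] [0.84  0.346 0.153] zpct [0.039 0.143 0.15  0.152]
295 ((692.3766479492188, 220.44271850585938), (18.55061149597168, 258.9717102050781), 13.323721885681152)
[0.68810157 0.21993203 0.14724635] [-0.22675365  0.97395214] 13.106020785743631
scene 7.0 [0.3786 0.3809 0.518  0.519 ] [-0.442  -0.4417 -0.441  -0.3758 -0.3746 -0.3732]
scene 8.0 [0.3717 0.3738 0.5107 0.512 ] [-0.4489 -0.4486 -0.4484 -0.3838 -0.3829 -0.3817]
scene 8.5 [0.3679 0.3702 0.507  0.5085] [-0.4525 -0.4523 -0.4522 -0.3878 -0.3868 -0.3858]
scene 9.0 [0.3642 0.3666 0.5033 0.505 ] [-0.4566 -0.4564 -0.4561 -0.3916 -0.3908 -0.3899]
scene 10.0 [0.3567 0.3592 0.4956 0.4979] [-0.465  -0.4647 -0.464  -0.399  -0.3983 -0.3972]
top 7.0 [0.3822 0.3841 0.5154 0.5206] [-0.4426 -0.4414 -0.4406 -0.3756 -0.375  -0.3745]
top 8.0 [0.3752 0.3766 0.5082 0.5137] [-0.4498 -0.449  -0.4479 -0.3837 -0.3833 -0.3829]
top 8.5 [0.3717 0.373  0.5047 0.5102] [-0.4535 -0.4529 -0.4516 -0.3874 -0.3872 -0.3868]
top 9.0 [0.368  0.3692 0.5011 0.5065] [-0.4575 -0.4566 -0.4556 -0.3911 -0.3907 -0.3904]
top 10.0 [0.3601 0.3618 0.4935 0.4989] [-0.4655 -0.4643 -0.4635 -0.398  -0.3975 -0.3971]
```

```bash
cat >> h.py <<'E'
def go(pos,yaw=None,st=None,R1=None):
    """delta in tool axes (after rotating first) from measured pose to target; yaw of tool x, tool down"""
    st=st or ctrl.get_state(); R0=R.from_rotvec(st['tool_rot']).as_matrix()
    if R1 is None:
        c,s=np.cos(np.radians(yaw)),np.sin(np.radians(yaw)); R1=np.array([[c,s,0],[s,-c,0],[0,0,-1]])
    rv=np.degrees(R.from_matrix(R0.T@R1).as_rotvec()); d=(np.array(pos)-st['position'])*1000
    print('t',round(st['time'],2),'pos',st['position'].round(4),'q',st['joint_positions'].round(2),'F',st['ft_force'].round(1),'w',round(st['grip_width'],3))
    print('toolx yaw',np.degrees(np.arctan2(R0[1,0],R0[0,0])).round(2),'toolz',R0[:,2].round(3)); print('turn deg',rv.round(2),'shift after turn',(R1.T@d).round(1),'shift now',(R0.T@d).round(1))
E
python3 -c "
from h import *
go([.503,-.3495,.235],8.5)"
```

```text
t 1.1 pos [ 0.2679 -0.5922  0.2366] q [ 1.16  0.32 -0.07  1.45  0.02  1.37 -0.06] F [-1.2 -0.3 -0. ] w 1.0
toolx yaw 24.34 toolz [ 0. -0. -1.]
turn deg [ 0.   -0.   15.84] shift after turn [ 268.4 -205.3    1.6] shift now [ 314.2 -124.3    1.6]
```

Emit:
arm_command(motion=[[[0,0,0],[0,0,5.3],0],[[0,0,0],[0,0,5.3],0],[[0,0,0],[0,0,5.2],0],[[33.5,-25.5,0],[0,0,0],0],[[33.5,-25.5,0],[0,0,0],0],[[33.5,-25.5,0],[0,0,0],0],[[33.5,-25.5,0],[0,0,0],0],[[33.5,-25.5,0],[0,0,0],0]], force=40)

```text
time: 1.77
position: [0.4142, -0.4413, 0.2368]
tool_rot: [3.132, 0.233, 0.0]
ft_force: [0.9, -0.6, 0.2]
grip_width: 1.001
```

Emit:
arm_command(motion=[[[33.5,-25.5,0],[0,0,0],0],[[33.5,-25.5,0],[0,0,0],0],[[33.5,-25.5,0],[0,0,0],0],[[0,0,20],[0,0,0],0],[[0,0,30],[0,0,0],0],[[0,0,30],[0,0,0],0],[[0,0,0],[0,0,0],0],[[0,0,0],[0,0,0],0]])

```text
time: 2.43
position: [0.4991, -0.3527, 0.1553]
tool_rot: [-3.131, -0.234, 0.005]
ft_force: [0.5, -0.4, 0.5]
grip_width: 0.998
```

```bash
python3 -c "
from h import *
go([.503,-.3495,.034],8.5)
for n in ('scene','top'):
    im,d=optics.get_image(n); np.savez(f'{n}1.npz',im=im,d=d); cv2.imwrite(f'pics/{n}1.png',cv2.resize(im,(768,576),interpolation=cv2.INTER_CUBIC))"
```

```text
t 2.43 pos [ 0.4991 -0.3527  0.1553] q [ 0.76  0.3  -0.22  1.65  0.07  1.2  -0.9 ] F [ 0.5 -0.4  0.5] w 0.998
toolx yaw 8.53 toolz [-0.003  0.002 -1.   ]
turn deg [-0.14  0.15  0.03] shift after turn [  4.3  -2.6 121.3] shift now [  4.6  -2.2 121.3]
```

View pics/scene1.png

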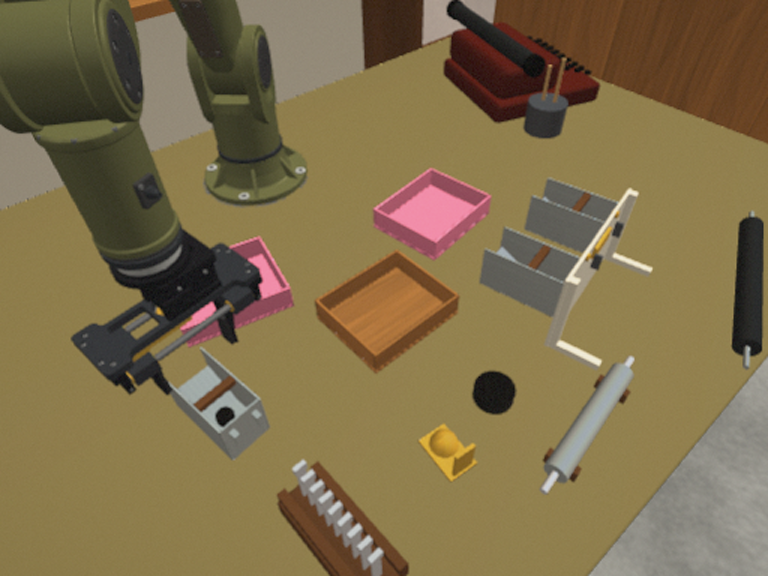

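View pics/top1.png

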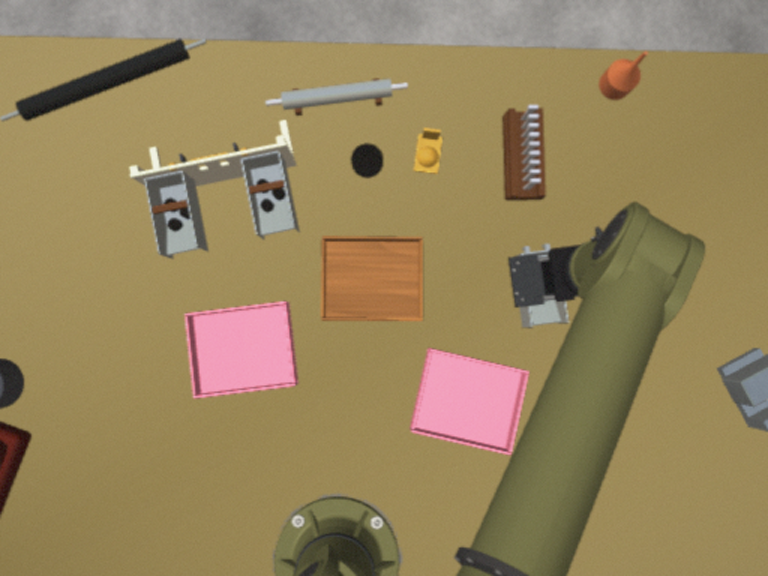

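The scene view shows the open fingers, around display (225,325) and (160,380), straddling the bin above its side walls. The top view shows the gripper over the bar at (545,280). Next I descend.

Emit:
arm_command(motion=[[[4.5,-2.3,10],[0,0,0],0],[[0,0,25],[0,0,0],0],[[0,0,25],[0,0,0],0],[[0,0,25],[0,0,0],0],[[0,0,20],[0,0,0],0],[[0,0,10],[0,0,0],0],[[0,0,5],[0,0,0],0],[[0,0,0],[0,0,0],0]])

```text
time: 3.2
position: [0.5046, -0.3502, 0.0364]
tool_rot: [-3.133, -0.234, -0.0]
ft_force: [-0.1, -0.3, -0.2]
grip_width: 0.998
```

```bash
python3 -c "
from h import *
go([.503,-.3495,.034],8.5)
im,d=optics.get_image('scene'); cv2.imwrite('pics/s2.png',cv2.resize(im[200:330,40:220],None,fx=4,fy=4,interpolation=cv2.INTER_CUBIC))"
```

```text
t 3.2 pos [ 0.5046 -0.3502  0.0364] q [ 0.74  0.43 -0.21  1.74  0.11  0.99 -0.94] F [-0.1 -0.3 -0.2] w 0.998
toolx yaw 8.54 toolz [ 0.  0. -1.]
turn deg [-0.01 -0.    0.04] shift after turn [-1.4 -1.   2.4] shift now [-1.4 -1.   2.4]
```

View pics/s2.png

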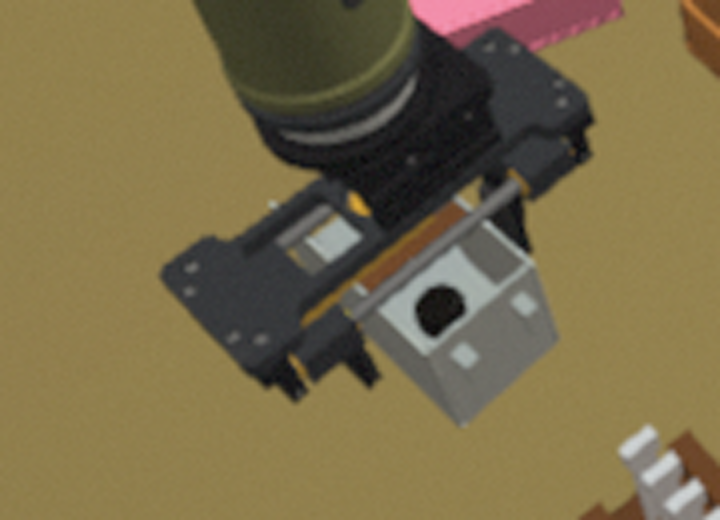

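The fingers stand on both sides of the bin, with the bar visible under the gripper body. I close now.

Emit:
arm_command(motion=[[[-1,-1,0],[0,0,0],0.2],[[0,0,0],[0,0,0],1],[[0,0,0],[0,0,0],1],[[0,0,0],[0,0,0],1],[[0,0,0],[0,0,0],1],[[0,0,0],[0,0,0],1],[[0,0,0],[0,0,0],1],[[0,0,0],[0,0,0],1]], force=45)

```text
time: 3.92
position: [0.5035, -0.3497, 0.0374]
tool_rot: [3.132, 0.234, 0.001]
ft_force: [-1.6, 0.2, 6.3]
grip_width: 0.759
```

Emit:
arm_command(motion=[[[0,0,0],[0,0,0],1],[[0,0,-5],[0,0,0],1],[[0,0,-20],[0,0,0],1],[[0,0,-30],[0,0,0],1],[[0,0,-30],[0,0,0],1],[[0,0,-30],[0,0,0],1],[[0,0,-30],[0,0,0],1],[[0,0,0],[0,0,0],1]])

```text
time: 4.58
position: [0.5059, -0.351, 0.1878]
tool_rot: [3.127, 0.233, 0.012]
ft_force: [1.5, -0.9, -2.6]
grip_width: 0.758
```

```bash
python3 -c "
from h import *
go([.52,-.05,.20],90)
im,d=optics.get_image('scene'); cv2.imwrite('pics/s3.png',cv2.resize(im,(768,576),interpolation=cv2.INTER_CUBIC))"
```

```text
t 4.58 pos [ 0.5059 -0.351   0.1878] q [ 0.75  0.28 -0.23  1.61  0.07  1.25 -0.91] F [ 1.5 -0.9 -2.6] w 0.758
toolx yaw 8.54 toolz [ 0.008 -0.006 -1.   ]
turn deg [ 6.100e-01 -6.000e-02 -8.146e+01] shift after turn [301.   14.1 -12.2] shift now [  58.8 -295.5  -13.8]
```

View pics/s3.png

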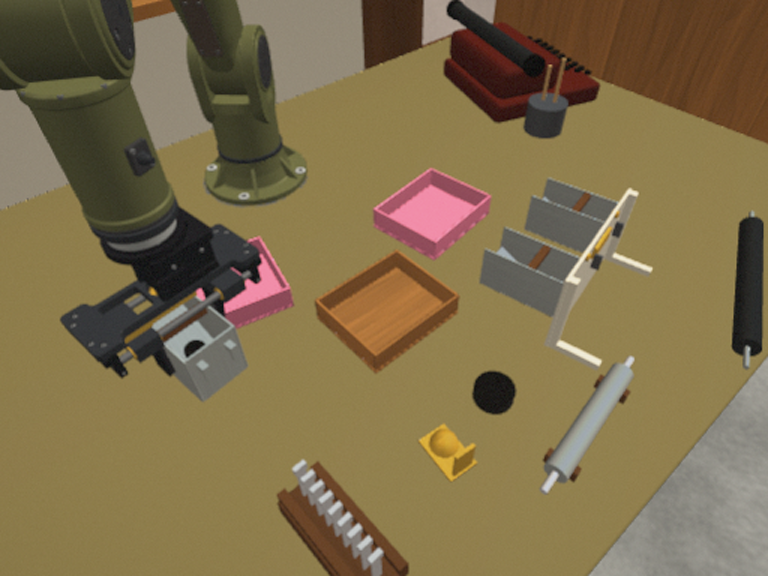

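Emit:
arm_command(motion=[[[6,-30,0],[0,0,0],1],[[6,-36,0],[0,0,0],1],[[6,-36,0],[0,0,0],1],[[6,-36,0],[0,0,0],1],[[6,-36,0],[0,0,0],1],[[6,-36,0],[0,0,0],1],[[6,-36,0],[0,0,0],1],[[6,-36,0],[0,0,0],1]])

```text
time: 5.3
position: [0.5066, -0.0616, 0.1788]
tool_rot: [-3.132, -0.234, 0.007]
ft_force: [1.7, -0.5, -3.1]
grip_width: 0.761
```

Emit:
arm_command(motion=[[[0,0,0],[0,0,-6.8],1],[[0,0,0],[0,0,-6.8],1],[[0,0,0],[0,0,-6.8],1],[[0,0,0],[0,0,-6.8],1],[[0,0,0],[0,0,-6.8],1],[[0,0,0],[0,0,-6.8],1],[[0,0,0],[0,0,-6.8],1],[[0,0,0],[0,0,-6.8],1]])

```text
time: 5.97
position: [0.5069, -0.0633, 0.1786]
tool_rot: [-2.672, -1.646, 0.006]
ft_force: [0.5, 0.9, -3.7]
grip_width: 0.757
```

Emit:
arm_command(motion=[[[0,0,0],[0,0,-6.8],1],[[0,0,0],[0,0,-6.8],1],[[0,0,0],[0,0,-6.8],1],[[0,0,0],[0,0,-6.7],1],[[0,0,0],[0,0,0],1],[[0,0,0],[0,0,0],1]])

```text
time: 6.47
position: [0.5074, -0.0634, 0.1795]
tool_rot: [-2.222, -2.216, 0.003]
ft_force: [-0.4, -0.0, -3.0]
grip_width: 0.752
```

```bash
python3 -c "
from h import *
go([.505,-.005,.165],90)
im,d=optics.get_image('scene'); cv2.imwrite('pics/s4.png',cv2.resize(im,(768,576),interpolation=cv2.INTER_CUBIC))"
```

```text
t 6.47 pos [ 0.5074 -0.0634  0.1795] q [ 0.54  0.09 -0.49  1.85  0.05  1.21  0.03] F [-0.4 -0.  -3. ] w 0.752
toolx yaw 89.85 toolz [-0.004  0.001 -1.   ]
turn deg [-0.2  -0.05 -0.15] shift after turn [58.4 -2.4 14.5] shift now [58.3 -2.5 14.5]
```

View pics/s4.png

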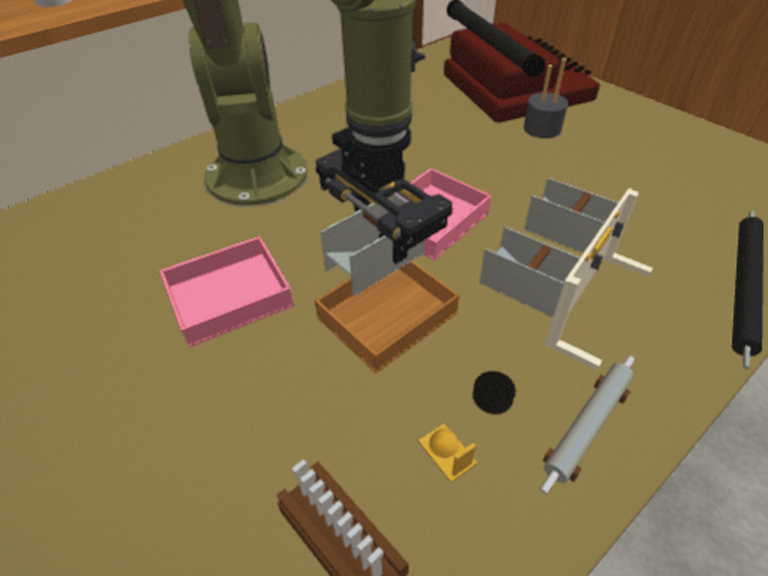

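The bin hangs level over the tray with its chute opening to −y, at display (345,255). I shift to place and start the tip.

Emit:
arm_command(motion=[[[29,-1,5],[0,0,0],1],[[29,-1,5],[0,0,0],1],[[0,0,0],[0,0,0],1],[[0,0,0],[0,6,0],1],[[0,0,0],[0,6,0],1],[[0,0,0],[0,6,0],1],[[0,0,0],[0,0,0],1]])

```text
time: 7.1
position: [0.5061, -0.011, 0.1696]
tool_rot: [-2.061, -2.04, -0.324]
ft_force: [0.1, -2.4, -4.4]
grip_width: 0.757
```

```bash
python3 -c "
from h import *
go([.505,-.005,.165],90)"
```

```text
t 7.1 pos [ 0.5061 -0.011   0.1696] q [ 0.63  0.13 -0.48  1.86 -0.27  1.22  0.24] F [ 0.1 -2.4 -4.4] w 0.757
toolx yaw 89.37 toolz [ 0.     0.31  -0.951]
turn deg [ -0.09 -18.04  -0.59] shift after turn [ 6.  -1.1  4.6] shift now [ 4.3 -1.2  6.2]
```

Emit:
arm_command(motion=[[[0,0,0],[0,6,0],1],[[0,0,0],[0,6,0],1],[[0,0,0],[0,6,0],1],[[0,0,0],[0,6,0],1],[[0,0,0],[0,6,0],1],[[0,0,0],[0,6,0],1],[[0,0,0],[0,6,0],1],[[0,0,0],[0,6,0],1]])

```text
time: 7.77
position: [0.5068, -0.0058, 0.1707]
tool_rot: [-1.511, -1.51, -0.978]
ft_force: [0.3, 0.8, -4.0]
grip_width: 0.755
```

```bash
python3 -c "
from h import *
go([.505,-.005,.165],90)
im,d=optics.get_image('scene'); cv2.imwrite('pics/s5.png',cv2.resize(im,(768,576),interpolation=cv2.INTER_CUBIC))"
```

```text
t 7.77 pos [ 0.5068 -0.0058  0.1707] q [ 0.89  0.55 -0.44  1.79 -0.76  1.52  0.75] F [ 0.3  0.8 -4. ] w 0.755
toolx yaw 89.73 toolz [-0.002  0.913 -0.408]
turn deg [-1.700e-01 -6.594e+01 -3.000e-02] shift after turn [ 0.8 -1.8  5.7] shift now [-4.9 -1.8  3.1]
```

View pics/s5.png

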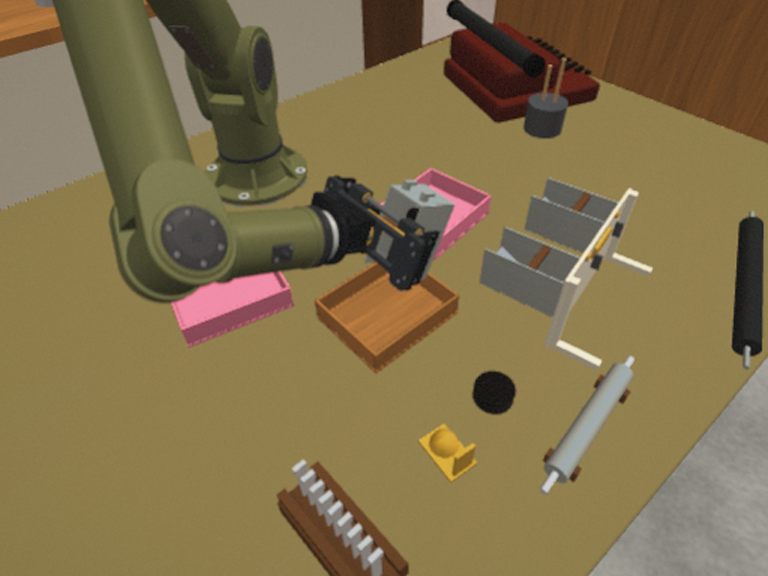

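Emit:
arm_command(motion=[[[0,0,0],[0,6,0],1],[[0,0,0],[0,6,0],1],[[0,0,0],[0,3,0],1],[[0,0,0],[0,0,0],1],[[0,0,0],[0,0,0],1],[[0,0,0],[0,0,0],1]])

```text
time: 8.32
position: [0.5071, -0.0046, 0.1722]
tool_rot: [-1.325, -1.329, -1.127]
ft_force: [-0.3, 0.1, -2.4]
grip_width: 0.758
```

```bash
python3 -c "
from h import *
go([.505,-.005,.165],90)
for n in ('scene','top'):
  im,d=optics.get_image(n); cv2.imwrite(f'pics/{n}6.png',cv2.resize(im[120:250,180:340],None,fx=4,fy=4,interpolation=cv2.INTER_CUBIC))"
```

```text
t 8.32 pos [ 0.5071 -0.0046  0.1722] q [ 0.94  0.72 -0.46  1.76 -0.84  1.63  0.84] F [-0.3  0.1 -2.4] w 0.758
toolx yaw 90.36 toolz [-0.003  0.987 -0.161]
turn deg [ -0.09 -80.75   0.16] shift after turn [-0.4 -2.1  7.2] shift now [-7.1 -2.1  0.8]
```

View pics/scene6.png

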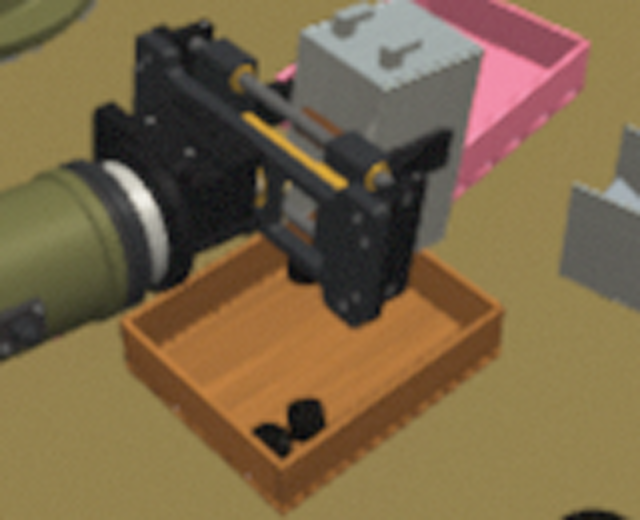

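View pics/top6.png

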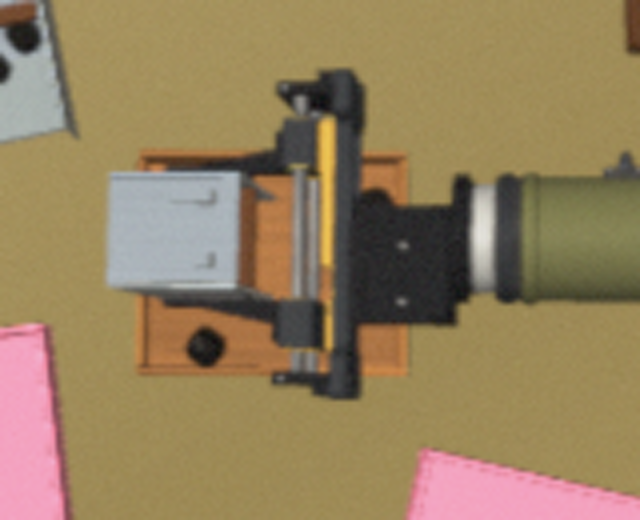

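The scene crop shows two knobs in the tray's near corner at (270,435) and (305,415), and a third at (300,265). The top crop shows that third one at (205,345), so all three are out. I untilt, staying over the tray.

Emit:
arm_command(motion=[[[0,0,0],[0,-7,0],1],[[0,0,0],[0,-7,0],1],[[0,0,0],[0,-7,0],1],[[0,0,0],[0,-7,0],1],[[0,0,0],[0,-7,0],1],[[0,0,0],[0,-7,0],1],[[0,0,0],[0,-7,0],1],[[0,0,0],[0,-7,0],1]])

```text
time: 9.08
position: [0.507, -0.0053, 0.1739]
tool_rot: [-1.985, -1.988, -0.435]
ft_force: [-0.5, 0.4, -3.8]
grip_width: 0.753
```

Emit:
arm_command(motion=[[[0,0,0],[0,-7,0],1],[[0,0,0],[0,-7,0],1],[[0,0,0],[0,-7,0],1],[[0,0,0],[0,-4,0],1],[[0,0,0],[0,0,0],1],[[0,0,0],[0,0,0],1]])

```text
time: 9.58
position: [0.5061, -0.0033, 0.1724]
tool_rot: [-2.216, -2.226, -0.002]
ft_force: [-0.0, -0.9, -4.0]
grip_width: 0.754
```

```bash
python3 -c "
from h import *
go([.51,-.29,.17],13.2)"
```

```text
t 9.58 pos [ 0.5061 -0.0033  0.1724] q [ 0.46  0.09 -0.52  1.87  0.05  1.19 -0.08] F [-0.  -0.9 -4. ] w 0.754
toolx yaw 90.26 toolz [ 0.001  0.001 -1.   ]
turn deg [-0.000e+00 -7.000e-02  7.706e+01] shift after turn [-61.7 280.    2.4] shift now [-286.7    2.6    2.2]
```

Emit:
arm_command(motion=[[[-36,0,0],[0,0,0],1],[[-36,0,0],[0,0,0],1],[[-36,0,0],[0,0,0],1],[[-36,0,0],[0,0,0],1],[[-36,0,0],[0,0,0],1],[[-36,0,0],[0,0,0],1],[[-36,0,0],[0,0,0],1],[[-35,2,0],[0,0,0],1]])

```text
time: 10.25
position: [0.5064, -0.2965, 0.1711]
tool_rot: [-2.225, -2.215, -0.001]
ft_force: [0.3, -0.7, -1.3]
grip_width: 0.755
```

Emit:
arm_command(motion=[[[0,0,0],[0,0,7],1],[[0,0,0],[0,0,7],1],[[0,0,0],[0,0,7],1],[[0,0,0],[0,0,7],1],[[0,0,0],[0,0,7],1],[[0,0,0],[0,0,7],1],[[0,0,0],[0,0,7],1],[[0,0,0],[0,0,7],1]])

```text
time: 10.92
position: [0.5071, -0.2943, 0.171]
tool_rot: [-3.006, -0.903, 0.0]
ft_force: [0.4, 0.3, -2.2]
grip_width: 0.75
```

Emit:
arm_command(motion=[[[0,0,0],[0,0,7],1],[[0,0,0],[0,0,7],1],[[0,0,0],[0,0,7],1],[[0,0,0],[0,0,0],1],[[0,0,0],[0,0,0],1]])

```text
time: 11.33
position: [0.5077, -0.2938, 0.1712]
tool_rot: [-3.12, -0.357, 0.001]
ft_force: [-0.2, -0.0, -2.6]
grip_width: 0.756
```

```bash
python3 -c "
from h import *
go([.51,-.29,.0375],13.2)
for n in ('scene','top'):
  im,d=optics.get_image(n); cv2.imwrite(f'pics/{n}7.png',cv2.resize(im,(768,576),interpolation=cv2.INTER_CUBIC))"
```

```text
t 11.33 pos [ 0.5077 -0.2938  0.1712] q [ 0.61  0.23 -0.15  1.7   0.04  1.22 -0.89] F [-0.2 -0.  -2.6] w 0.756
toolx yaw 13.06 toolz [-0.001  0.001 -1.   ]
turn deg [-0.07  0.02 -0.14] shift after turn [  3.2  -3.2 133.7] shift now [  3.2  -3.  133.7]
```

View pics/scene7.png

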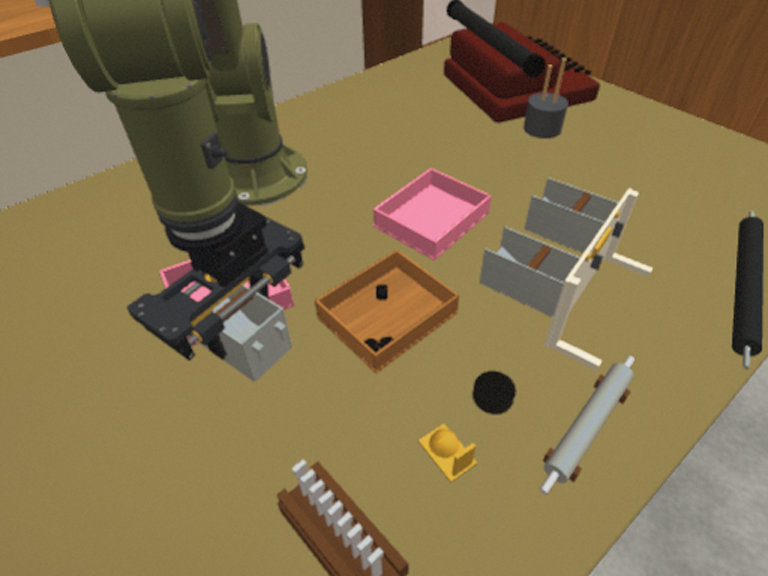

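View pics/top7.png

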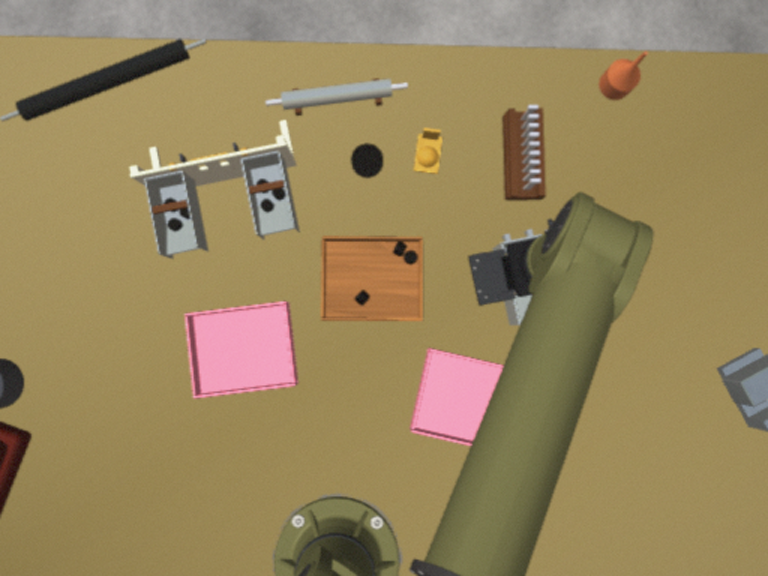

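All three knobs lie in the tray, at top-view display (400,247), (411,256) and (362,297). I lower the bin onto the bare counter.

Emit:
arm_command(motion=[[[0,0,30],[0,0,0],1],[[0,0,30],[0,0,0],1],[[0,0,30],[0,0,0],1],[[0,0,20],[0,0,0],1],[[0,0,12],[0,0,0],1],[[0,0,6],[0,0,0],1],[[0,0,3],[0,0,0],1],[[0,0,0],[0,0,0],1]])

```text
time: 12.1
position: [0.5094, -0.2928, 0.0411]
tool_rot: [3.121, 0.357, 0.001]
ft_force: [-0.8, -0.2, -2.6]
grip_width: 0.753
```

Emit:
arm_command(motion=[[[0,0,1.5],[0,0,0],1],[[0,0,1],[0,0,0],1],[[0,0,0],[0,0,0],1]])

```text
time: 12.35
position: [0.5095, -0.2928, 0.039]
tool_rot: [3.12, 0.357, 0.002]
ft_force: [0.0, 0.4, -2.6]
grip_width: 0.757
```

Emit:
arm_command(motion=[[[0,0,1],[0,0,0],1],[[0,0,1],[0,0,0],1],[[0,0,0],[0,0,0],1],[[0,0,0],[0,0,0],1]])

```text
time: 12.68
position: [0.5095, -0.2927, 0.0374]
tool_rot: [3.12, 0.357, 0.002]
ft_force: [-2.3, 1.6, 5.9]
grip_width: 0.762
```

Emit:
arm_command(motion=[[[0,0,-0.7],[0,0,0],1],[[0,0,0],[0,0,0],0],[[0,0,0],[0,0,0],0],[[0,0,0],[0,0,0],0],[[0,0,0],[0,0,0],0],[[0,0,-20],[0,0,0],0],[[0,0,-40],[0,0,0],0],[[0,0,-40],[0,0,0],0]])

```text
time: 13.35
position: [0.5075, -0.2916, 0.136]
tool_rot: [-3.119, -0.357, 0.006]
ft_force: [1.9, -0.9, 0.1]
grip_width: 0.994
```

Emit:
arm_command(motion=[[[0,-40,-40],[0,0,0],0],[[0,-40,0],[0,0,0],0],[[0,-40,0],[0,0,0],0],[[0,-40,0],[0,0,0],0],[[0,-40,0],[0,0,0],0],[[0,-40,0],[0,0,0],0]])

```text
time: 13.85
position: [0.4564, -0.0672, 0.1663]
tool_rot: [3.121, 0.356, 0.001]
ft_force: [0.6, 0.7, 0.3]
grip_width: 0.999
```

```bash
python3 -c "
from h import *
go([.51,-.29,.0375],13.2)
for n in ('scene','top'):
  im,d=optics.get_image(n); np.savez(f'{n}8.npz',im=im,d=d); cv2.imwrite(f'pics/{n}8.png',cv2.resize(im,(768,576),interpolation=cv2.INTER_CUBIC))"
```

```text
t 13.85 pos [ 0.4564 -0.0672  0.1663] q [ 0.42 -0.02 -0.33  1.98 -0.01  1.18 -1.25] F [0.6 0.7 0.3] w 0.999
toolx yaw 13.02 toolz [ 0.001 -0.001 -1.   ]
turn deg [ 0.04 -0.03 -0.18] shift after turn [  1.3 229.1 128.8] shift now [  1.9 229.1 129. ]
```

View pics/scene8.png

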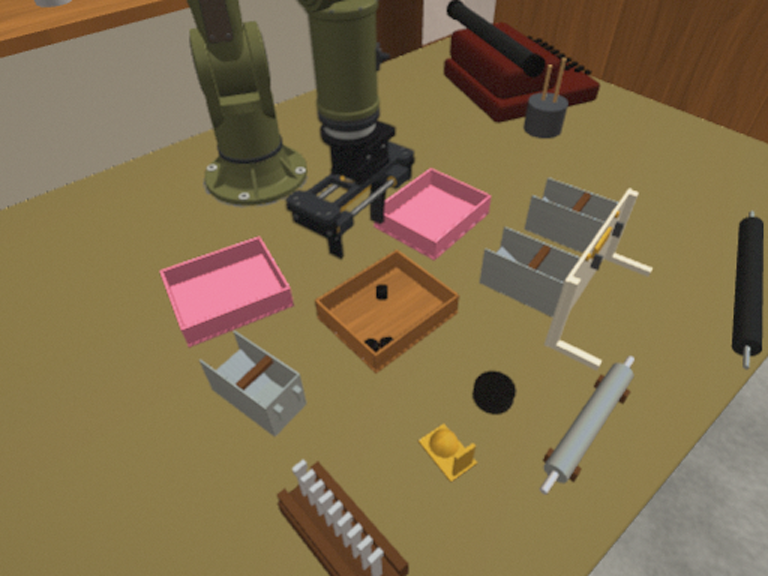

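View pics/top8.png

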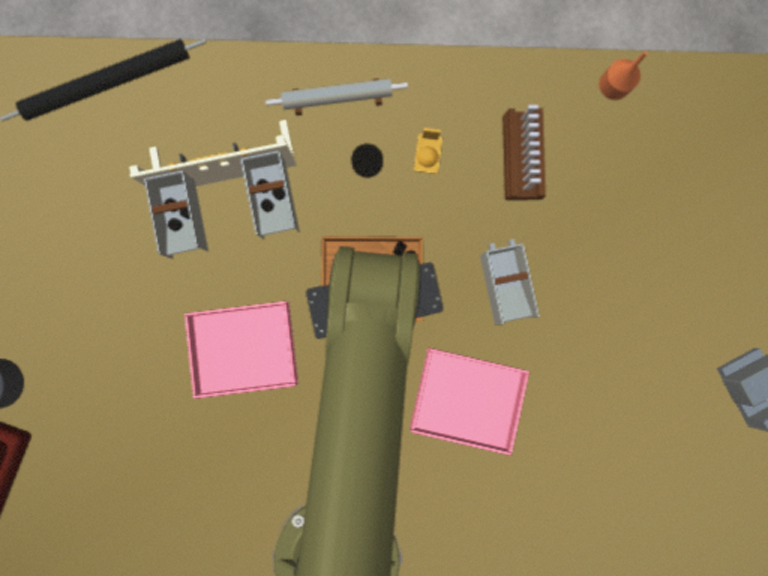

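The bin stands upright, empty and released at top-view display (510,283). The knobs are still in the tray at scene display (382,292) and (378,344). Next I measure the bin, bar and rack precisely in both views.

```bash
cat > meas.py <<'E'
from h import *
import sys
from scipy.optimize import least_squares
def ray(n,uv):
    K,D,Rm,t=cam(n); p=cv2.undistortPoints(np.array(uv,float).reshape(-1,1,2),K,D).reshape(-1,2)
    d=np.c_[p,np.ones(len(p))]@Rm; return -t@Rm,d
def atz(n,uv,z):
    o,d=ray(n,uv); return o+d*((z-o[2])/d[:,2])[:,None]
E
python3 - <<'E'
from meas import *
for n in('scene','top'):
    Z=np.load(f'{n}8.npz'); im=Z['im']; W=cloud(n,Z['d']); h=cv2.cvtColor(im,cv2.COLOR_BGR2HSV)
    print(n,'camera',ray(n,[[256,190]])[0].round(3),'counter',np.nanmedian(W[(abs(W[...,0]-.5)<.05)&(abs(W[...,1]+.22)<.02)],0).round(4))
    m=(abs(W[...,0]-.5)<.12)&(abs(W[...,1]+.293)<.07)&(W[...,2]>.012)
    b=m&(h[...,1]>110)&((h[...,0]<14)|(h[...,0]>170))&(W[...,2]>.055)
    w=W[b]; r=cv2.minAreaRect((w[:,:2]*1000).astype(np.float32)); print('bar',b.sum(),w.mean(0).round(4),r,np.percentile(w[:,2],[5,50,95]))
    v,u=np.nonzero(b); print('bar centroid @z.075',atz(n,[[u.mean(),v.mean()]],.075).round(4))
    w=W[m]
    for yaw in np.radians([12,13,14,15]):
        a=w[:,0]*np.cos(yaw)+w[:,1]*np.sin(yaw); bb=-w[:,0]*np.sin(yaw)+w[:,1]*np.cos(yaw)
        print(n,np.degrees(yaw).round(1),np.percentile(a,[.5,2,98,99.5]).round(4),np.percentile(bb,[.5,2,5,95,98,99.5]).round(4),np.ptp(np.percentile(bb,[1,99])).round(4))
    # crops
    c=proj(n,[[.5,-.293,.05]])[0].astype(int); cv2.imwrite(f'pics/{n}8bin.png',cv2.resize(im[c[1]-40:c[1]+40,c[0]-50:c[0]+50],None,fx=7.5,fy=7.5,interpolation=cv2.INTER_CUBIC)); print('crop origin',c-[50,40])
    c=proj(n,[[.66,.2,.1]])[0].astype(int); cv2.imwrite(f'pics/{n}8rack.png',cv2.resize(im[max(0,c[1]-60):c[1]+60,c[0]-75:c[0]+75],None,fx=5,fy=5,interpolation=cv2.INTER_CUBIC)); print('crop origin',c-[75,60])
E
```

```text
scene camera [ 0.942 -0.421  0.672] counter [ 0.5064 -0.217   0.0008]
bar 135 [ 0.5059 -0.291   0.075 ] ((504.364990234375, -288.9623718261719), (20.060945510864258, 59.98231506347656), 22.712953567504883) [0.07164929 0.07542503 0.07704888]
bar centroid @z.075 [[ 0.506  -0.2912  0.075 ]]
scene 12.0 [0.3592 0.3616 0.4988 0.5002] [-0.4255 -0.4252 -0.4249 -0.3595 -0.3585 -0.3575] 0.0673
scene 13.0 [0.3521 0.3546 0.4919 0.4932] [-0.4321 -0.4318 -0.4316 -0.3669 -0.3663 -0.3652] 0.0663
scene 14.0 [0.345  0.3477 0.4846 0.4862] [-0.4392 -0.4389 -0.4386 -0.3737 -0.3732 -0.3722] 0.0662
scene 15.0 [0.3374 0.3407 0.4773 0.4793] [-0.4472 -0.4467 -0.4463 -0.3803 -0.3795 -0.3787] 0.0678
crop origin [119 213]
crop origin [306 108]
top camera [ 0.419 -0.064  1.245] counter [ 0.5001 -0.2203  0.0006]
bar 64 [ 0.5073 -0.2947  0.0758] ((507.4710388183594, -293.6723327636719), (8.779882431030273, 52.80872344970703), 11.374865531921387) [0.07287402 0.07563117 0.07926448]
bar centroid @z.075 [[ 0.5073 -0.2948  0.075 ]]
top 12.0 [0.3622 0.3641 0.496  0.5003] [-0.4263 -0.4252 -0.4243 -0.3596 -0.3593 -0.3588] 0.0669
top 13.0 [0.3556 0.3571 0.489  0.4936] [-0.4335 -0.4323 -0.4314 -0.3672 -0.3669 -0.3668] 0.066
top 14.0 [0.3484 0.3498 0.4819 0.4869] [-0.4408 -0.4396 -0.439  -0.374  -0.3736 -0.3733] 0.0669
top 15.0 [0.3408 0.3428 0.4744 0.4797] [-0.4485 -0.4473 -0.4467 -0.3806 -0.3799 -0.3794] 0.0683
crop origin [288 148]
crop origin [75 60]
```

View pics/top8bin.png

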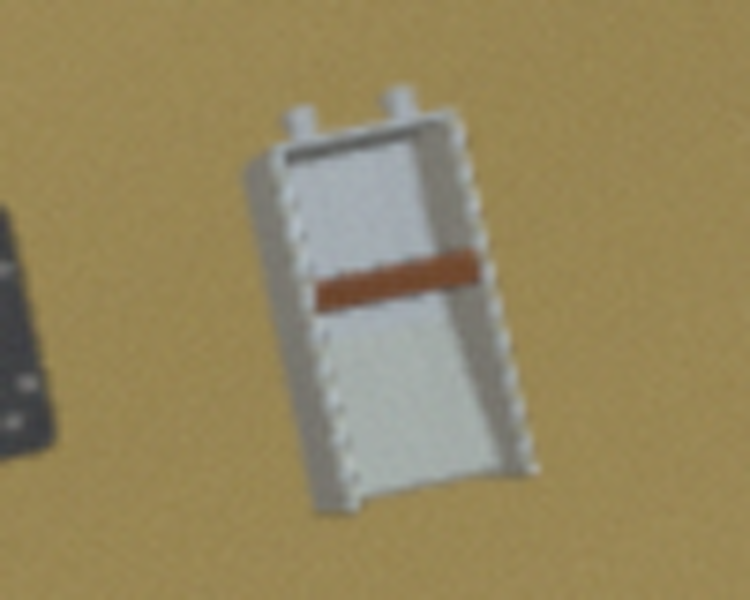

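View pics/top8rack.png

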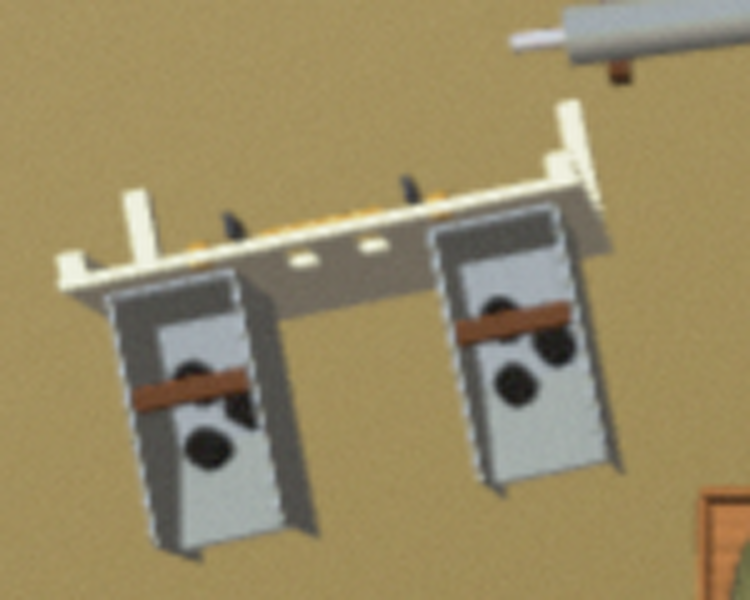

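View pics/scene8rack.png

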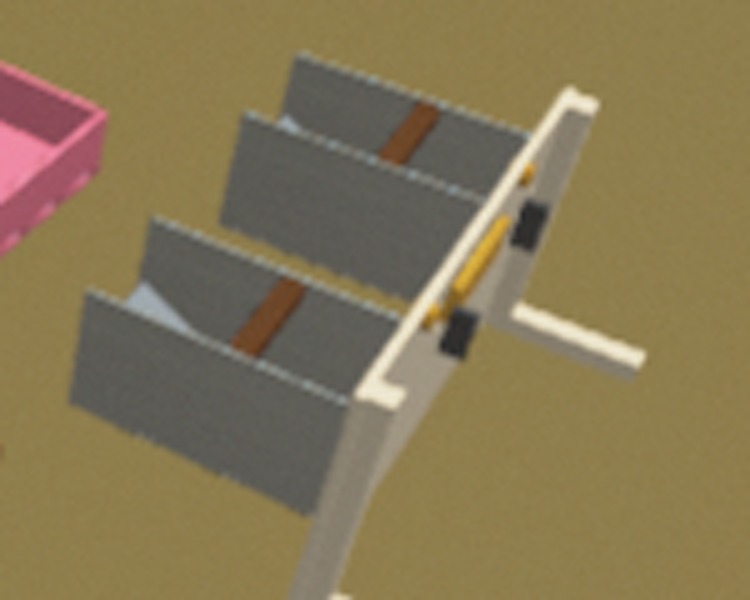

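```bash
python3 - <<'E'
from meas import *
for n in('scene','top'):
    Z=np.load(f'{n}8.npz'); im=Z['im']; W=cloud(n,Z['d']); h=cv2.cvtColor(im,cv2.COLOR_BGR2HSV)
    br=(h[...,1]>110)&((h[...,0]<14)|(h[...,0]>170))
    R_={}
    for name,(x,y,zt) in dict(loose=(.507,-.293,.075),L=(.61,.285,.125),Rr=(.645,.125,.125)).items():
        m=br&(abs(W[...,0]-x)<.05)&(abs(W[...,1]-y)<.05)&(W[...,2]>zt-.02)&(W[...,2]<zt+.02)
        v,u=np.nonzero(m); 
        if m.sum()<5: print(n,name,'none');continue
        P=atz(n,np.c_[u,v],zt); c=P.mean(0); _,s,vt=np.linalg.svd((P-c)[:,:2]); d=vt[0]*np.sign(vt[0][1])
        R_[name]=c; print(n,name,m.sum(),c.round(4),'zdepth',np.median(W[m][:,2]).round(4),'yaw',np.degrees(np.arctan2(-d[0],d[1])).round(2),'len',np.ptp((P-c)[:,:2]@d).round(4))
    d=R_['L']-R_['Rr']; mid=(R_['L']+R_['Rr'])/2
    print('mid',mid.round(4),'sep',np.linalg.norm(d).round(4),'yaw',np.degrees(np.arctan2(-d[0],d[1])).round(2),'from loose bar',(mid-R_['loose']).round(4))
# slots in top
P=atz('top',[[75+303/5,60+260/5],[75+373/5,60+245/5]],.118); print('slots',P.round(4),P.mean(0).round(4))
yaw=np.radians(13.2); print('bar home from slots', (P.mean(0)[:2]-0.056*np.array([np.cos(yaw),np.sin(yaw)])).round(4))
# crop exact bar center
print(atz('top',[[288+398/7.5,148+282/7.5]],.075))
E
```

```text
scene loose 135 [ 0.5059 -0.291   0.075 ] zdepth 0.0754 yaw 12.78 len 0.0573
scene L 52 [0.6078 0.2894 0.125 ] zdepth 0.1279 yaw 12.87 len 0.0535
scene Rr 69 [0.645  0.1303 0.125 ] zdepth 0.1264 yaw 14.77 len 0.0532
mid [0.6264 0.2099 0.125 ] sep 0.1634 yaw 13.15 from loose bar [0.1205 0.5009 0.05  ]
top loose 64 [ 0.5073 -0.2948  0.075 ] zdepth 0.0756 yaw 12.89 len 0.0532
top L 97 [0.6102 0.2878 0.125 ] zdepth 0.1262 yaw 11.01 len 0.0538
top Rr 94 [0.6472 0.1282 0.125 ] zdepth 0.1261 yaw 11.22 len 0.0537
mid [0.6287 0.208  0.125 ] sep 0.1639 yaw 13.05 from loose bar [0.1214 0.5028 0.05  ]
slots [[0.6778 0.234  0.118 ]
 [0.6862 0.1991 0.118 ]] [0.682  0.2165 0.118 ]
bar home from slots [0.6274 0.2038]
[[ 0.50571217 -0.29432201  0.075     ]]
```

```bash
python3 -c "
from h import *
go([.507,-.2933,.14],103.1)"
```

```text
t 13.95 pos [ 0.4561 -0.062   0.1664] q [ 0.42 -0.02 -0.33  1.98 -0.01  1.18 -1.25] F [ 0.7 -0.5 -0.3] w 1.0
toolx yaw 13.6 toolz [-0.     0.001 -1.   ]
turn deg [-5.00e-02 -8.00e-02 -8.95e+01] shift after turn [-236.8   -2.9   26.4] shift now [ -5.  236.8  26.1]
```

Emit:
arm_command(motion=[[[0,30,0],[0,0,0],0.54],[[0,35,0],[0,0,0],0.54],[[0,35,0],[0,0,0],0.54],[[0,35,0],[0,0,0],0.54],[[0,35,0],[0,0,0],0.54],[[0,35,0],[0,0,0],0.54],[[-5,32,0],[0,0,0],0.54]])

```text
time: 14.53
position: [0.5064, -0.3033, 0.166]
tool_rot: [3.121, 0.357, 0.001]
ft_force: [-0.2, 0.5, 0.9]
grip_width: 0.558
```

Emit:
arm_command(motion=[[[0,0,0],[0,0,-6.9],0.54],[[0,0,0],[0,0,-6.9],0.54],[[0,0,0],[0,0,-6.9],0.54],[[0,0,0],[0,0,-6.9],0.54],[[0,0,0],[0,0,-6.9],0.54],[[0,0,0],[0,0,-6.9],0.54],[[0,0,0],[0,0,-6.9],0.54],[[0,0,0],[0,0,-6.9],0.54]])

```text
time: 15.2
position: [0.5055, -0.3015, 0.166]
tool_rot: [2.596, 1.769, -0.001]
ft_force: [0.8, -1.2, -0.6]
grip_width: 0.458
```

Emit:
arm_command(motion=[[[0,0,0],[0,0,-6.9],0.54],[[0,0,0],[0,0,-6.9],0.54],[[0,0,0],[0,0,-6.9],0.54],[[0,0,0],[0,0,-6.9],0.54],[[0,0,0],[0,0,-6.7],0.54],[[0,0,0],[0,0,0],0.54],[[0,0,0],[0,0,0],0.54]])

```text
time: 15.78
position: [0.5055, -0.3014, 0.166]
tool_rot: [-1.97, -2.447, 0.0]
ft_force: [0.2, 0.2, 0.6]
grip_width: 0.463
```

```bash
python3 -c "
from h import *
go([.507,-.2933,.064],103.1)"
```

```text
t 15.78 pos [ 0.5055 -0.3014  0.166 ] q [ 0.76  0.25 -0.32  1.69  0.08  1.21  0.64] F [0.2 0.2 0.6] w 0.463
toolx yaw 102.32 toolz [-0.  0. -1.]
turn deg [-0.01 -0.   -0.78] shift after turn [  7.5   3.3 102. ] shift now [  7.6   3.2 102. ]
```

Emit:
arm_command(motion=[[[7.5,3.2,0],[0,0,-0.8],0.54],[[0,0,30],[0,0,0],0.54],[[0,0,10],[0,0,0],0.54],[[0,0,0],[0,0,0],0.54]])

```text
time: 16.12
position: [0.5051, -0.2913, 0.123]
tool_rot: [-1.945, -2.459, 0.002]
ft_force: [-0.6, -0.7, -0.1]
grip_width: 0.46
```

```bash
python3 -c "
from h import *
go([.507,-.2933,.064],103.1)
im,d=optics.get_image('scene'); cv2.imwrite('pics/s9.png',cv2.resize(im[170:320,80:280],None,fx=3.9,fy=3.9,interpolation=cv2.INTER_CUBIC))"
```

```text
t 16.12 pos [ 0.5051 -0.2913  0.123 ] q [ 0.75  0.28 -0.32  1.74  0.1   1.13  0.64] F [-0.6 -0.7 -0.1] w 0.46
toolx yaw 103.32 toolz [-0.006  0.003 -1.   ]
turn deg [-0.28 -0.25  0.22] shift after turn [-2.4  1.5 59. ] shift now [-2.6  1.7 59. ]
```

View pics/s9.png

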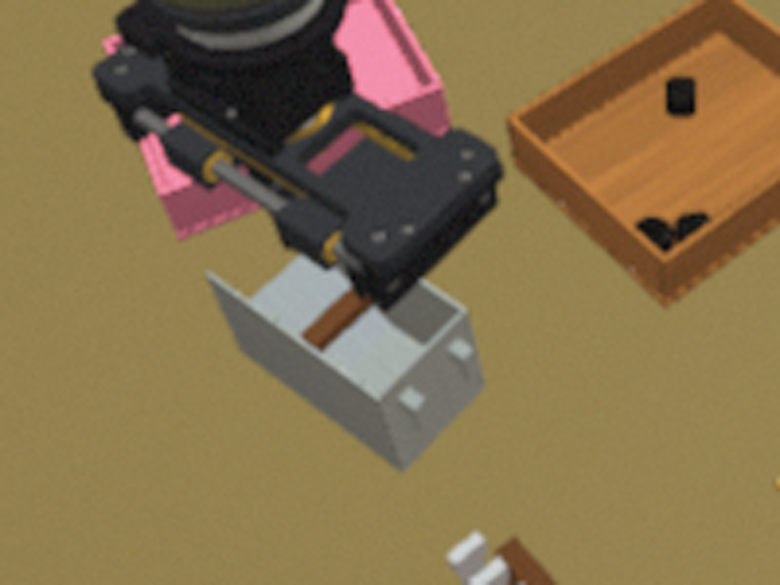

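The gripper is above the bar with the jaws along the bin's length, and the bar shows at (335,320). I descend and pinch.

Emit:
arm_command(motion=[[[-2.4,1.5,15],[0,0,0],0.54],[[0,0,20],[0,0,0],0.54],[[0,0,15],[0,0,0],0.54],[[0,0,7],[0,0,0],0.54],[[0,0,0],[0,0,0],0.54]])

```text
time: 16.58
position: [0.5085, -0.2946, 0.0683]
tool_rot: [-1.948, -2.462, 0.001]
ft_force: [0.9, -0.3, -1.3]
grip_width: 0.457
```

Emit:
arm_command(motion=[[[0,0,0],[0,0,0],1],[[0,0,0],[0,0,0],1],[[0,0,0],[0,0,0],1],[[0,0,0],[0,0,0],1],[[0,0,0],[0,0,0],1],[[0,0,0],[0,0,0],1]], force=55)

```text
time: 17.08
position: [0.5087, -0.2955, 0.0698]
tool_rot: [1.949, 2.464, -0.002]
ft_force: [-2.2, -0.8, 4.4]
grip_width: 0.129
```

```bash
python3 -c "
from h import *
go([.507,-.2933,.064],103.1)
"
```

```text
t 17.08 pos [ 0.5087 -0.2955  0.0698] q [ 0.74  0.35 -0.31  1.78  0.12  1.03  0.62] F [-2.2 -0.8  4.4] w 0.129
toolx yaw 103.31 toolz [-0.001 -0.001 -1.   ]
turn deg [-0.05  0.04  0.21] shift after turn [ 2.6 -1.2  5.8] shift now [ 2.6 -1.2  5.8]
```

Gripped: the opening is 11 mm on the 12 mm bar. I lift and travel to a waypoint in front of the bay.

Emit:
arm_command(motion=[[[0,0,-5],[0,0,0],1],[[0,0,-15],[0,0,0],1],[[0,0,-25],[0,0,0],1],[[0,0,-25],[0,0,0],1],[[0,0,-20],[0,0,0],1],[[0,0,0],[0,0,0],1]])

```text
time: 17.58
position: [0.512, -0.2957, 0.1638]
tool_rot: [1.943, 2.459, 0.002]
ft_force: [1.7, -0.2, -2.0]
grip_width: 0.129
```

```bash
python3 -c "
from h import *
go([.474,.1694,.16],103.1)
im,d=optics.get_image('scene'); cv2.imwrite('pics/s10.png',cv2.resize(im[130:300,80:300],None,fx=3.5,fy=3.5,interpolation=cv2.INTER_CUBIC))"
```

```text
t 17.58 pos [ 0.512  -0.2957  0.1638] q [ 0.76  0.25 -0.32  1.69  0.09  1.2   0.65] F [ 1.7 -0.2 -2. ] w 0.129
toolx yaw 103.36 toolz [ 0.007 -0.004 -1.   ]
turn deg [0.35 0.3  0.26] shift after turn [461.6  68.4   3.8] shift now [461.3  70.5   1.8]
```

View pics/s10.png

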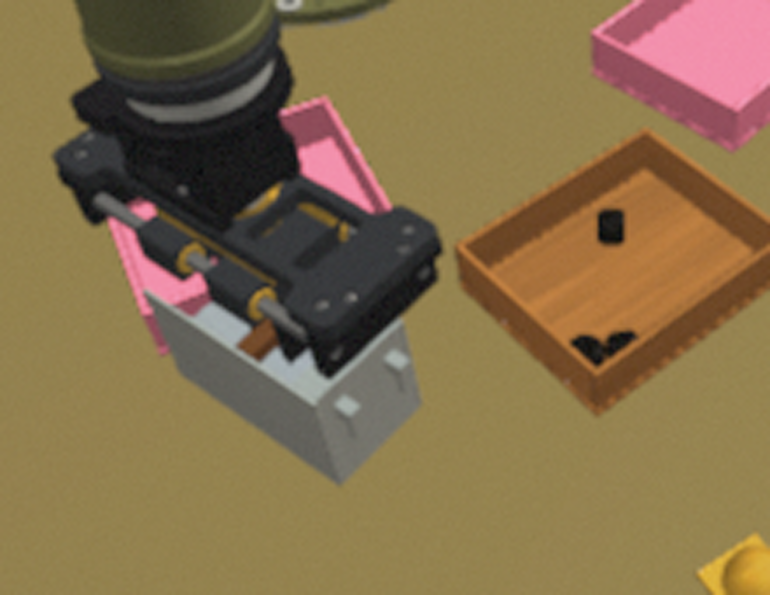

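Emit:
arm_command(motion=[[[28,5,0],[0,0,0],1],[[36,5,0],[0,0,0],1],[[36,5,0],[0,0,0],1],[[36,5,0],[0,0,0],1],[[36,5,0],[0,0,0],1],[[36,5,0],[0,0,0],1],[[36,5,0],[0,0,0],1],[[36,5,0],[0,0,0],1]])

```text
time: 18.3
position: [0.4818, -0.0114, 0.1572]
tool_rot: [-1.947, -2.462, 0.002]
ft_force: [1.1, 0.8, -2.6]
grip_width: 0.129
```

Emit:
arm_command(motion=[[[36,5,0],[0,0,0],1],[[36,5,0],[0,0,0],1],[[36,5,0],[0,0,0],1],[[36,5,0],[0,0,0],1],[[28,5,0],[0,0,0.3],1],[[0,0,0],[0,0,0],1],[[0,0,0],[0,0,0],1]])

```text
time: 18.88
position: [0.4665, 0.1618, 0.1575]
tool_rot: [-1.947, -2.462, 0.003]
ft_force: [0.6, -1.3, -2.4]
grip_width: 0.13
```

```bash
python3 -c "
from h import *
go([.474,.1694,.16],103.1)
for n in ('scene','top'):
  im,d=optics.get_image(n); np.savez(f'{n}11.npz',im=im,d=d); cv2.imwrite(f'pics/{n}11.png',cv2.resize(im,(768,576),interpolation=cv2.INTER_CUBIC))"
```

```text
t 18.88 pos [0.4665 0.1618 0.1575] q [ 0.29  0.09 -0.71  1.91  0.06  1.17 -0.2 ] F [ 0.6 -1.3 -2.4] w 0.13
toolx yaw 103.32 toolz [-0.003  0.    -1.   ]
turn deg [-0.16 -0.05  0.22] shift after turn [ 5.7  9.  -2.5] shift now [ 5.7  9.  -2.5]
```

View pics/scene11.png

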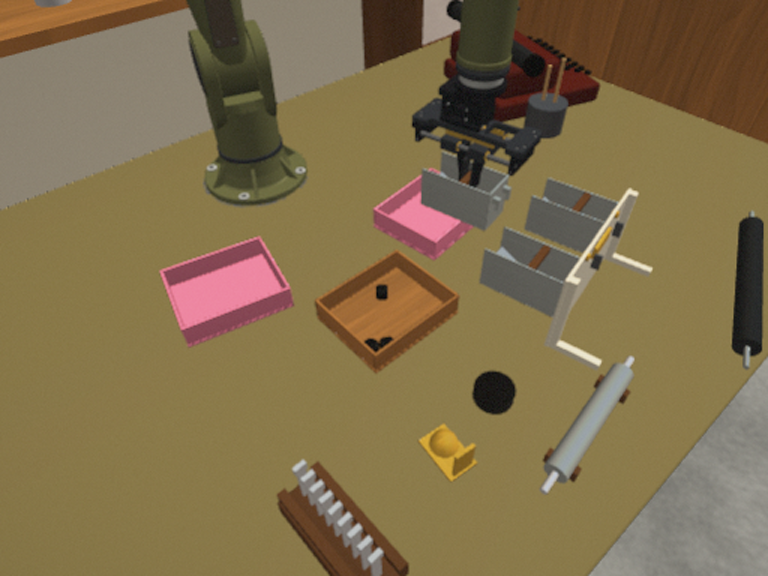

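View pics/top11.png

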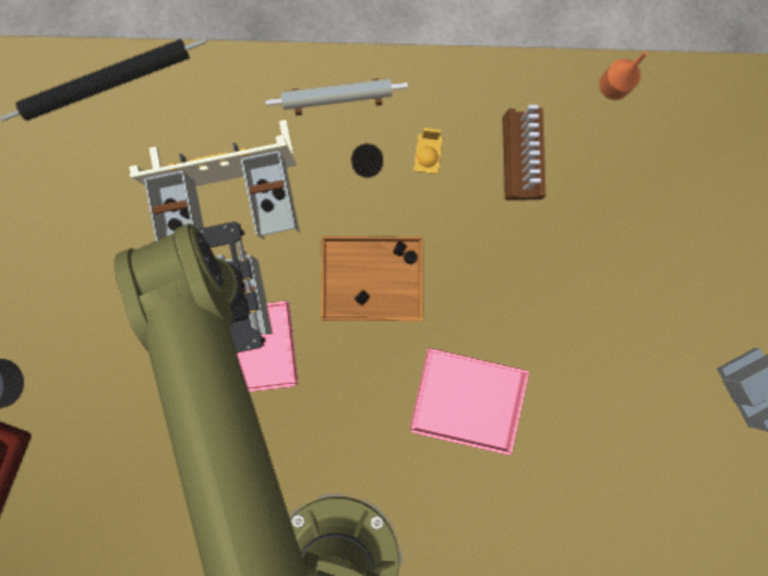

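The scene view shows the held bin at (462,195), level in front of the bay with its tabs toward the panel. The other things are unmoved. Now I check lateral alignment from the depth of the walls.

```bash
python3 - <<'E'
from meas import *
y=np.radians(13.1); c,s=np.cos(y),np.sin(y)
st=ctrl.get_state()['position']; print('tcp r,s',st[0]*c+st[1]*s,-st[0]*s+st[1]*c,st[2])
for n in('scene','top'):
    Z=np.load(f'{n}11.npz'); W=cloud(n,Z['d']); Z0=np.load(f'{n}8.npz'); W0=cloud(n,Z0['d'])
    def rs(W): return W[...,0]*c+W[...,1]*s, -W[...,0]*s+W[...,1]*c, W[...,2]
    def grad(v): return np.hypot(*np.gradient(v))
    def hist(r,q,z,m,lo,hi,lab):
        v=q[m&(q>lo)&(q<hi)]; hh,e=np.histogram(v,np.arange(lo,hi,.001)); k=np.argsort(hh)[::-1][:4]; print(n,lab,[(round(e[i],4),int(hh[i])) for i in sorted(k)],len(v))
    r,q,z=rs(W0)
    hist(r,q,z,(r>.60)&(r<.70)&(z>.06)&(z<.12),-.07,-.03,'Rfix right wall (-.115)')
    hist(r,q,z,(r>.60)&(r<.70)&(z>.06)&(z<.12),.085,.13,'Lfix right wall (+.049)')
    hist(r,q,z,(r>.60)&(r<.70)&(z>.06)&(z<.12),-.01,.03,'Rfix left wall (-.049)')
    r,q,z=rs(W)
    hist(r,q,z,(r>.43)&(r<.545)&(z>.10)&(z<.155),.0,.05,'bin right wall')
    hist(r,q,z,(r>.43)&(r<.545)&(z>.10)&(z<.155),.07,.12,'bin left wall')
    m=(q>.03)&(q<.09)&(z>.10)&(z<.13)&(r>.5)&(r<.58)
    hist(q,r,z,m,.5,.58,'bin back r')
    # yaw & z of the right wall
    m=(r>.43)&(r<.545)&(z>.10)&(z<.155)&(q>.01)&(q<.045)
    if m.sum()>30:
        A=np.c_[r[m],z[m],np.ones(m.sum())]; k=np.linalg.lstsq(A,q[m],rcond=None)[0]; print('wall plane slope r,z deg',np.degrees(k[:2]).round(2),m.sum(),'median',np.median(q[m]))
    m=(r>.42)&(r<.56)&(q>.02)&(q<.1)&(z>.12)&(z<.17); print('top z pct',np.percentile(z[m],[50,90,97]).round(4))
E
```

```text
tcp r,s 0.49127313225440167 0.048607783345997205 0.1577220960764792
scene Rfix right wall (-.115) [(np.float64(-0.056), 127), (np.float64(-0.055), 296), (np.float64(-0.054), 274), (np.float64(-0.053), 94)] 817
scene Lfix right wall (+.049) [(np.float64(0.109), 94), (np.float64(0.11), 196), (np.float64(0.111), 208), (np.float64(0.112), 151)] 752
scene Rfix left wall (-.049) [(np.float64(0.007), 94), (np.float64(0.008), 189), (np.float64(0.009), 174), (np.float64(0.01), 80)] 595
scene bin right wall [(np.float64(0.022), 180), (np.float64(0.023), 219), (np.float64(0.024), 162), (np.float64(0.025), 86)] 757
scene bin left wall [(np.float64(0.086), 39), (np.float64(0.087), 66), (np.float64(0.088), 58), (np.float64(0.089), 45)] 258
scene bin back r [(np.float64(0.543), 3), (np.float64(0.544), 16), (np.float64(0.545), 34), (np.float64(0.546), 6)] 84
wall plane slope r,z deg [1.01 1.59] 752 median 0.023553167027480587
top z pct [0.1476 0.1646 0.1664]
top Rfix right wall (-.115) [(np.float64(-0.058), 14), (np.float64(-0.057), 59), (np.float64(-0.034), 10), (np.float64(-0.031), 11)] 215
top Lfix right wall (+.049) [(np.float64(0.106), 56), (np.float64(0.107), 131), (np.float64(0.108), 15), (np.float64(0.127), 10)] 261
top Rfix left wall (-.049) [(np.float64(-0.01), 11), (np.float64(-0.008), 11), (np.float64(0.005), 35), (np.float64(0.006), 69)] 202
top bin right wall [(np.float64(0.018), 146), (np.float64(0.019), 12), (np.float64(0.032), 5), (np.float64(0.045), 5)] 207
top bin left wall [(np.float64(0.115), 0), (np.float64(0.116), 0), (np.float64(0.117), 0), (np.float64(0.118), 0)] 0
top bin back r [(np.float64(0.575), 0), (np.float64(0.576), 0), (np.float64(0.577), 0), (np.float64(0.578), 0)] 0
wall plane slope r,z deg [-2.84 -3.99] 195 median 0.018669916781581017
top z pct [0.1614 0.1661 0.1674]
```

Emit:
arm_command(motion=[[[6.3,0,10],[0,0,0.2],1],[[0,20,10],[0,0,0],1],[[0,30,2],[0,0,0],1],[[0,30,0],[0,0,0],1],[[0,30,0],[0,0,0],1],[[0,20,0],[0,0,0],1],[[0,9,0],[0,0,0],1],[[0,0,0],[0,0,0],1]])

```text
time: 19.65
position: [0.6038, 0.195, 0.1357]
tool_rot: [-1.963, -2.452, 0.001]
ft_force: [-0.2, -0.4, -2.9]
grip_width: 0.135
```

```bash
cat > rk.py <<'E'
from meas import *
y=np.radians(13.1); c,s=np.cos(y),np.sin(y)
def rs(W): return W[...,0]*c+W[...,1]*s, -W[...,0]*s+W[...,1]*c, W[...,2]
def tcp():
    st=ctrl.get_state(); p=st['position']; R0=R.from_rotvec(st['tool_rot']).as_matrix()
    print('t',st['time'],'tcp r,s,z',np.round([p[0]*c+p[1]*s,-p[0]*s+p[1]*c,p[2]],4),'yaw',np.degrees(np.arctan2(R0[1,0],R0[0,0])).round(2),'toolz(r,s)',np.round([R0[0,2]*c+R0[1,2]*s,-R0[0,2]*s+R0[1,2]*c],4),'F r,s,z',np.round([st['ft_force'][0]*c+st['ft_force'][1]*s,-st['ft_force'][0]*s+st['ft_force'][1]*c,st['ft_force'][2]],1),'w',st['grip_width'].round(3))
E
python3 - <<'E'
from rk import *
tcp()
for n in('scene','top'):
    im,d=optics.get_image(n); np.savez(f'{n}12.npz',im=im,d=d)
    c0=proj(n,[[.65,.2,.1]])[0].astype(int); cv2.imwrite(f'pics/{n}12.png',cv2.resize(im[max(0,c0[1]-60):c0[1]+60,c0[0]-75:c0[0]+75],None,fx=5,fy=5,interpolation=cv2.INTER_CUBIC))
E
```

```text
Traceback (most recent call last):
  File "rk.py", line 6, in tcp
    print('t',st['time'],'tcp r,s,z',np.round([p[0]*c+p[1]*s,-p[0]*s+p[1]*c,p[2]],4),'yaw',np.degrees(np.arctan2(R0[1,0],R0[0,0])).round(2),'toolz(r,s)',np.round([R0[0,2]*c+R0[1,2]*s,-R0[0,2]*s+R0[1,2]*c],4),'F r,s,z',np.round([st['ft_force'][0]*c+st['ft_force'][1]*s,-st['ft_force'][0]*s+st['ft_force'][1]*c,st['ft_force'][2]],1),'w',st['grip_width'].round(3))
                                                                                                                                                                                                                                                                                                                                               ^^^^^^^^^^^^^^^^^^^^^^
AttributeError: 'float' object has no attribute 'round'
```

```bash
sed -i "s/st\['grip_width'\].round(3)/round(st['grip_width'],3)/" rk.py
cat > walls.py <<'E'
from rk import *
def walls(k):
  for n in('scene','top'):
    Z=np.load(f'{n}{k}.npz'); W=cloud(n,Z['d']); r,q,z=rs(W)
    for lab,lo,hi,off in (('R right',-.075,-.035,.115),('R left in',-.01,.016,.052),('bin right',.016,.045,.033),('bin left in',.08,.097,-.03),('L right',.1,.125,-.049),('L left in',.16,.18,-.112)):
        m=(r>.59)&(r<.70)&(z>.07)&(z<.122)&(q>lo)&(q<hi)
        if m.sum()<25: continue
        v=q[m]; hh,e=np.histogram(v,np.arange(lo,hi,.0005)); hs=np.convolve(hh,np.ones(4),'same'); p=e[hs.argmax()]; mm=m&(abs(q-p)<.003)
        k2=np.linalg.lstsq(np.c_[r[mm]-.645,z[mm]-.1,np.ones(mm.sum())],q[mm],rcond=None)[0]
        print(n,lab,mm.sum(),'face s',np.median(q[mm]).round(4),'-> centre',(np.median(q[mm])+off).round(4),'slopes deg',np.degrees(k2[:2]).round(2))
E
python3 - <<'E'
from walls import *
tcp()
for n in('scene','top'):
    im,d=optics.get_image(n); np.savez(f'{n}12.npz',im=im,d=d)
    c0=proj(n,[[.65,.2,.1]])[0].astype(int); cv2.imwrite(f'pics/{n}12.png',cv2.resize(im[max(0,c0[1]-60):c0[1]+60,c0[0]-75:c0[0]+75],None,fx=5,fy=5,interpolation=cv2.INTER_CUBIC))
walls(12)
E
```

```text
t 19.65 tcp r,s,z [0.6323 0.0531 0.1357] yaw 102.65 toolz(r,s) [-0.0014  0.0002] F r,s,z [-0.3 -0.3 -2.9] w 0.135
scene R right 777 face s -0.0541 -> centre 0.0609 slopes deg [-0.03 -0.05]
scene R left in 636 face s 0.0088 -> centre 0.0608 slopes deg [-0.14 -0.14]
scene bin right 91 face s 0.0247 -> centre 0.0577 slopes deg [ -0.29 -11.55]
scene bin left in 168 face s 0.0891 -> centre 0.0591 slopes deg [-0.49 -0.94]
scene L right 80 face s 0.1115 -> centre 0.0625 slopes deg [-0.09 -0.21]
scene L left in 127 face s 0.1742 -> centre 0.0622 slopes deg [-0.02 -0.81]
top R right 76 face s -0.0568 -> centre 0.0582 slopes deg [0.14 0.12]
top R left in 115 face s 0.0062 -> centre 0.0582 slopes deg [0.29 0.66]
top bin right 118 face s 0.0226 -> centre 0.0556 slopes deg [-0.44  0.12]
```

View pics/scene12.png

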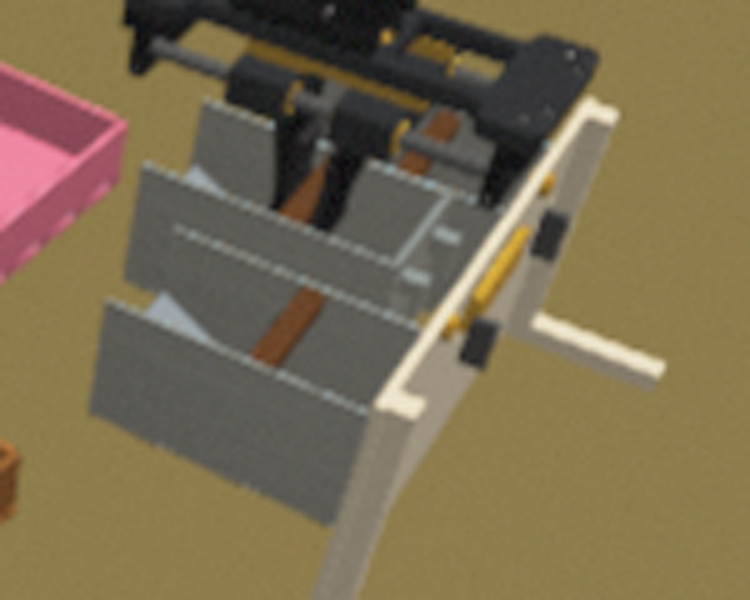

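View pics/top12.png

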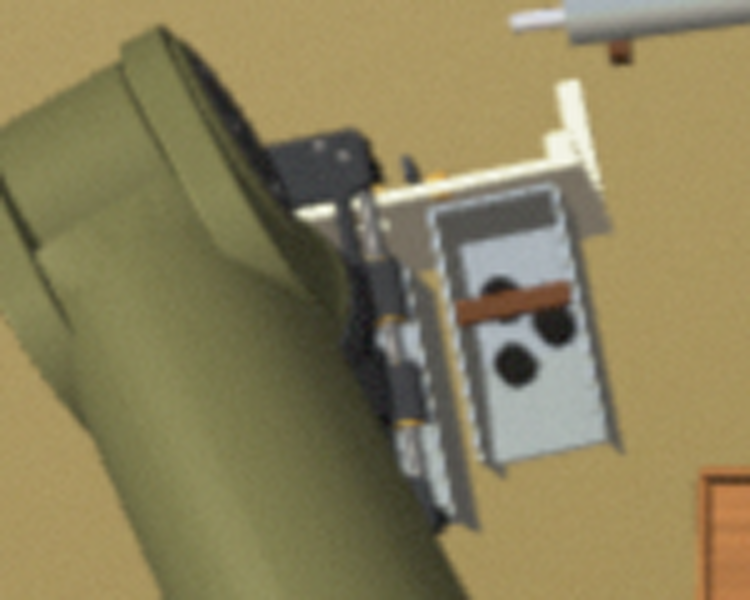

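Close up, both views put the bin about 2.5 mm to the right of the bay centre, since top reads 0.0556 against 0.0582 and scene 0.0591 against 0.061. Yaw is 0.45° short. I correct that and enter in small steps.

Emit:
arm_command(motion=[[[2.5,0,0],[0,0,-0.4],1],[[0,4,0],[0,0,0],1],[[0,4,0],[0,0,0],1],[[0,4,0],[0,0,0],1],[[0,0,0],[0,0,0],1]])

```text
time: 20.17
position: [0.6143, 0.2021, 0.1375]
tool_rot: [1.95, 2.462, 0.001]
ft_force: [0.9, -0.0, -3.6]
grip_width: 0.133
```

```bash
python3 - <<'E'
from walls import *
tcp()
for n in('scene','top'):
    im,d=optics.get_image(n); np.savez(f'{n}13.npz',im=im,d=d)
    c0=proj(n,[[.68,.2,.12]])[0].astype(int); cv2.imwrite(f'pics/{n}13.png',cv2.resize(im[max(0,c0[1]-40):c0[1]+40,c0[0]-50:c0[0]+50],None,fx=7.5,fy=7.5,interpolation=cv2.INTER_CUBIC))
walls(13)
E
```

```text
t 20.1667 tcp r,s,z [0.6441 0.0576 0.1375] yaw 103.22 toolz(r,s) [ 0.0011 -0.0002] F r,s,z [ 0.8 -0.2 -3.6] w 0.133
scene R right 776 face s -0.0541 -> centre 0.0609 slopes deg [-0.11 -0.13]
scene R left in 642 face s 0.0088 -> centre 0.0608 slopes deg [ 0.16 -0.19]
scene bin right 171 face s 0.0292 -> centre 0.0622 slopes deg [ 0.24 -1.28]
scene bin left in 200 face s 0.0936 -> centre 0.0636 slopes deg [-0.07 -0.05]
scene L left in 138 face s 0.1742 -> centre 0.0622 slopes deg [0.16 0.24]
top R right 72 face s -0.0569 -> centre 0.0581 slopes deg [-0.05  0.17]
top R left in 114 face s 0.0061 -> centre 0.0581 slopes deg [0.26 0.86]
top bin right 132 face s 0.0265 -> centre 0.0595 slopes deg [ 0.18 -0.23]
```

View pics/scene13.png

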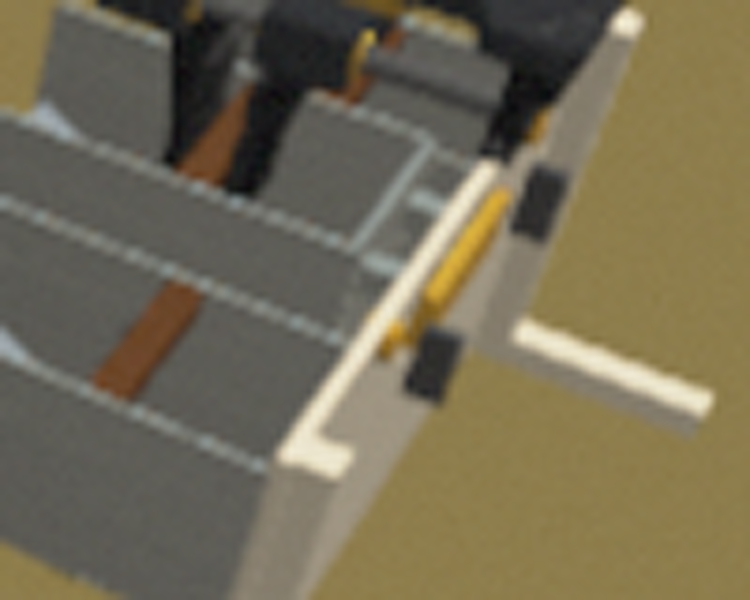

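The last move overshot by about 1.5 mm in both views. I shift back 1.5 mm, lower 1.5 mm and enter.

Emit:
arm_command(motion=[[[-1.5,0,1.5],[0,0,0],1],[[0,0,0],[0,0,0],1],[[0,3,0],[0,0,0],1],[[0,3,0],[0,0,0],1],[[0,2,0],[0,0,0],1],[[0,0,0],[0,0,0],1]])

```text
time: 20.77
position: [0.6221, 0.2026, 0.1357]
tool_rot: [1.951, 2.462, 0.001]
ft_force: [0.3, -0.7, -3.4]
grip_width: 0.131
```

```bash
python3 - <<'E'
from walls import *
tcp()
E
```

```text
t 20.7667 tcp r,s,z [0.6519 0.0563 0.1357] yaw 103.23 toolz(r,s) [0.0004 0.0001] F r,s,z [ 0.1 -0.7 -3.4] w 0.131
```

Emit:
arm_command(motion=[[[0,2,0],[0,0,0],1],[[0,2,0],[0,0,0],1],[[0,1,0],[0,0,0],1],[[0,0,0],[0,0,0],1],[[0,0,0],[0,0,0],1]])

```text
time: 21.18
position: [0.6259, 0.2037, 0.1355]
tool_rot: [-1.95, -2.462, 0.002]
ft_force: [-3.2, -0.4, -1.1]
grip_width: 0.132
```

```bash
python3 - <<'E'
from walls import *
tcp()
for n in('scene',):
    im,d=optics.get_image(n); np.savez(f'{n}14.npz',im=im,d=d)
    c0=proj(n,[[.68,.2,.12]])[0].astype(int); cv2.imwrite(f'pics/{n}14.png',cv2.resize(im[max(0,c0[1]-40):c0[1]+40,c0[0]-50:c0[0]+50],None,fx=7.5,fy=7.5,interpolation=cv2.INTER_CUBIC))
E
```

```text
t 21.1833 tcp r,s,z [0.6557 0.0565 0.1355] yaw 103.25 toolz(r,s) [-0.0013 -0.0001] F r,s,z [-3.3  0.3 -1.1] w 0.132
```

View pics/scene14.png

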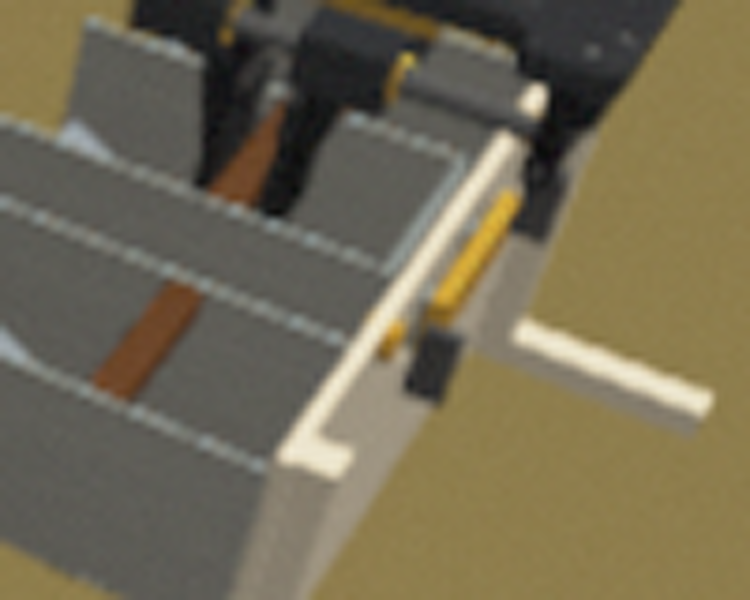

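The tabs are through the slots. The brass bar has moved back, showing a gap to the panel at (455,260), and −3.3 N matches the latch spring. I keep going until the back wall meets the panel.

Emit:
arm_command(motion=[[[0,1.5,0],[0,0,0],1],[[0,1.5,0],[0,0,0],1],[[0,0.5,0],[0,0,0],1],[[0,0,0],[0,0,0],1],[[0,0,0],[0,0,0],1]])

```text
time: 21.65
position: [0.6294, 0.2045, 0.1356]
tool_rot: [-1.95, -2.462, 0.002]
ft_force: [-4.8, -0.9, -0.7]
grip_width: 0.127
```

```bash
python3 - <<'E'
from walls import *
tcp()
E
```

```text
t 21.65 tcp r,s,z [0.6593 0.0566 0.1356] yaw 103.25 toolz(r,s) [-0.0012  0.    ] F r,s,z [-4.9  0.2 -0.7] w 0.127
```

Emit:
arm_command(motion=[[[0,1.5,0],[0,0,0],1],[[0,1,0],[0,0,0],1],[[0,0,0],[0,0,0],1],[[0,0,0],[0,0,0],1]])

```text
time: 21.98
position: [0.6294, 0.2046, 0.1355]
tool_rot: [-1.948, -2.46, 0.009]
ft_force: [-12.0, -3.1, 4.0]
grip_width: 0.127
```

```bash
python3 - <<'E'
from walls import *
tcp()
E
```

```text
t 21.9833 tcp r,s,z [0.6594 0.0566 0.1355] yaw 103.26 toolz(r,s) [-0.0068 -0.001 ] F r,s,z [-12.4  -0.3   4. ] w 0.127
```

Contact with the panel at r = 0.6594 is as predicted. I ease off slightly and push down.

Emit:
arm_command(motion=[[[0,-1.5,0],[0,0,0],1],[[0,0,4],[0,0,0],1],[[0,0,4],[0,0,0],1],[[0,0,3],[0,0,0],1],[[0,0,0],[0,0,0],1]])

```text
time: 22.4
position: [0.6294, 0.2045, 0.1239]
tool_rot: [-1.949, -2.462, 0.004]
ft_force: [-6.0, -1.3, -2.7]
grip_width: 0.13
```

```bash
python3 - <<'E'
from walls import *
tcp()
E
```

```text
t 22.4 tcp r,s,z [0.6594 0.0565 0.1239] yaw 103.26 toolz(r,s) [-0.0033 -0.0003] F r,s,z [-6.2  0.1 -2.7] w 0.13
```

Emit:
arm_command(motion=[[[0,0,2],[0,0,0],1],[[0,0,2],[0,0,0],1],[[0,0,0],[0,0,0],1],[[0,0,0],[0,0,0],1]])

```text
time: 22.73
position: [0.6294, 0.2045, 0.1202]
tool_rot: [-1.949, -2.461, 0.004]
ft_force: [-7.0, -1.7, -0.3]
grip_width: 0.128
```

```bash
python3 - <<'E'
from walls import *
tcp()
for n in('scene',):
    im,d=optics.get_image(n); np.savez(f'{n}15.npz',im=im,d=d)
    c0=proj(n,[[.68,.2,.12]])[0].astype(int); cv2.imwrite(f'pics/{n}15.png',cv2.resize(im[max(0,c0[1]-40):c0[1]+40,c0[0]-50:c0[0]+50],None,fx=7.5,fy=7.5,interpolation=cv2.INTER_CUBIC))
E
```

```text
t 22.7333 tcp r,s,z [0.6594 0.0565 0.1202] yaw 103.25 toolz(r,s) [-0.0034 -0.0003] F r,s,z [-7.2 -0.  -0.3] w 0.128
```

View pics/scene15.png

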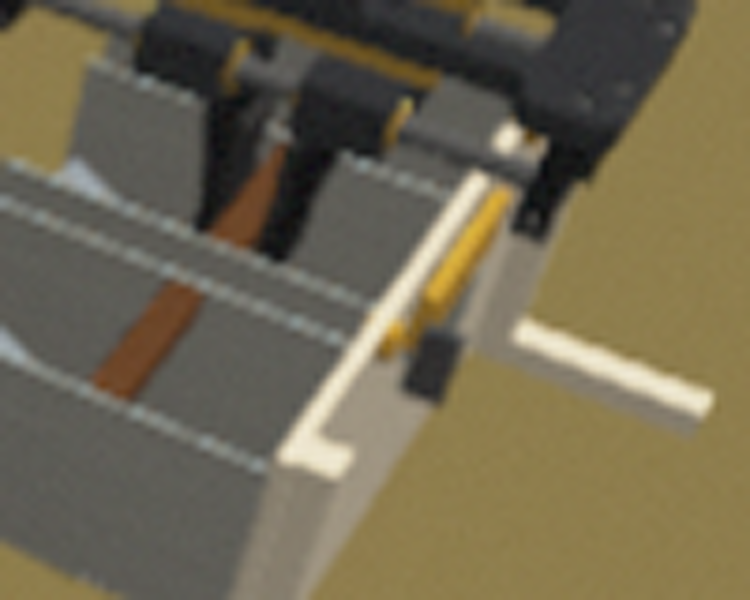

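The brass bar now lies close against the panel again at (470,250), so the latch looks sprung. I press further to seat the tabs on the sills.

Emit:
arm_command(motion=[[[0,0,1.5],[0,0,0],1],[[0,0,1],[0,0,0],1],[[0,0,0],[0,0,0],1],[[0,0,0],[0,0,0],1]])

```text
time: 23.12
position: [0.6294, 0.2045, 0.1198]
tool_rot: [-1.95, -2.462, 0.005]
ft_force: [-10.7, -2.7, 7.8]
grip_width: 0.131
```

```bash
python3 - <<'E'
from walls import *
tcp()
E
```

```text
t 23.1167 tcp r,s,z [0.6594 0.0565 0.1198] yaw 103.25 toolz(r,s) [-0.003  -0.0011] F r,s,z [-11.   -0.2   7.8] w 0.131
```

Home height reached: 0.1198, as predicted. One firmer press, then a gentle pull-up test of the latch.

Emit:
arm_command(motion=[[[0,0,1.5],[0,0,0],1],[[0,0,0],[0,0,0],1],[[0,0,0],[0,0,0],1]])

```text
time: 23.37
position: [0.6294, 0.2045, 0.1197]
tool_rot: [-1.95, -2.462, 0.005]
ft_force: [-13.5, -5.0, 15.3]
grip_width: 0.13
```

Emit:
arm_command(motion=[[[0,-1,-2],[0,0,0],1],[[0,0,-3],[0,0,0],1],[[0,0,-1.5],[0,0,0],1],[[0,0,0],[0,0,0],1]])

```text
time: 23.7
position: [0.6294, 0.2041, 0.1224]
tool_rot: [-1.95, -2.462, 0.002]
ft_force: [-4.8, -0.8, -5.0]
grip_width: 0.134
```

```bash
python3 - <<'E'
from walls import *
tcp()
for n in('scene',):
    im,d=optics.get_image(n); np.savez(f'{n}16.npz',im=im,d=d)
    c0=proj(n,[[.70,.2,.12]])[0].astype(int); cv2.imwrite(f'pics/{n}16.png',cv2.resize(im[max(0,c0[1]-30):c0[1]+30,c0[0]-40:c0[0]+40],None,fx=9.5,fy=9.5,interpolation=cv2.INTER_CUBIC))
E
```

```text
t 23.7 tcp r,s,z [0.6593 0.0562 0.1224] yaw 103.23 toolz(r,s) [-0.0014 -0.0002] F r,s,z [-4.8  0.3 -5. ] w 0.134
```

View pics/scene16.png

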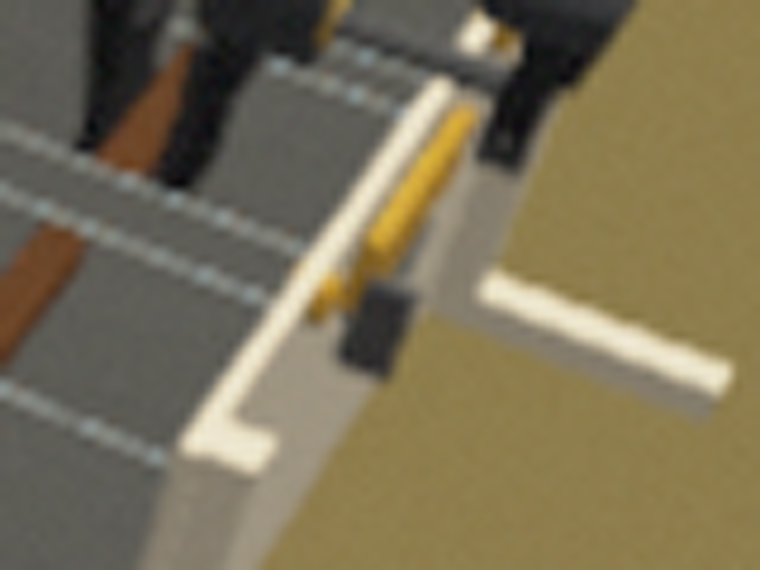

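The pull test rose 2.6 mm at a small force, which is ambiguous. I compare the latch's brass pixels and depth with the start and pushed-back pictures.

```bash
python3 - <<'E'
from rk import *
for k in (0,8,13,14,15,16):
    Z=np.load(f'scene{k}.npz'); im=Z['im']; h=cv2.cvtColor(im,cv2.COLOR_BGR2HSV); W=cloud('scene',Z['d']); r,q,z=rs(W)
    m=(h[...,0]>15)&(h[...,0]<28)&(h[...,1]>170)&(h[...,2]>120)&(r>.70)&(r<.76)&(q>.03)&(q<.10)&(z>.09)
    v,u=np.nonzero(m); print(k,m.sum(),'uv',u.mean().round(2),v.mean().round(2),'r',np.median(r[m]).round(4),'s',np.median(q[m]).round(4),'z',np.median(z[m]).round(4),np.percentile(r[m],[10,90]).round(4))
E
```

```text
0 44 uv 401.14 160.02 r 0.7226 s 0.0532 z 0.1386 [0.7207 0.7243]
8 44 uv 401.11 160.09 r 0.7226 s 0.0524 z 0.1385 [0.7204 0.7243]
13 46 uv 400.93 160.35 r 0.7224 s 0.0518 z 0.1384 [0.7204 0.7242]
14 46 uv 402.72 160.15 r 0.7256 s 0.0547 z 0.1385 [0.7236 0.7272]
15 48 uv 400.79 160.62 r 0.7226 s 0.0509 z 0.1385 [0.7204 0.7244]
16 48 uv 400.75 160.69 r 0.7224 s 0.0499 z 0.1382 [0.7203 0.7243]
```

The latch is back at its starting position (r = 0.7224 against 0.7226 at the start and 0.7256 while pushed), and it stayed there under the pull, so it is locked. I press home again, release and withdraw.

Emit:
arm_command(motion=[[[0,0,3],[0,0,0],1],[[0,0,3],[0,0,0],1],[[0,0,0],[0,0,0],1],[[0,0,0],[0,0,0],1]])

```text
time: 24.08
position: [0.6292, 0.2043, 0.1195]
tool_rot: [1.95, 2.463, -0.003]
ft_force: [-11.5, -3.8, 10.8]
grip_width: 0.133
```

Emit:
arm_command(motion=[[[0,0,-0.5],[0,0,0],0.6],[[0,0,0],[0,0,0],0.6],[[0,0,0],[0,0,0],0.6],[[0,0,0],[0,0,0],0.6],[[0,0,0],[0,0,0],0.6]])

```text
time: 24.5
position: [0.631, 0.2046, 0.1182]
tool_rot: [1.95, 2.461, 0.003]
ft_force: [-0.1, 0.3, 0.5]
grip_width: 0.375
```

Emit:
arm_command(motion=[[[0,0,-10],[0,0,0],0.6],[[0,0,-25],[0,0,0],0.6],[[0,0,-35],[0,0,0],0.6],[[0,0,-35],[0,0,0],0.6],[[0,-35,-20],[0,0,0],0.6],[[0,-38,0],[0,0,0],0.6],[[0,-38,0],[0,0,0],0.6],[[0,-38,0],[0,0,0],0.6]])

```text
time: 25.17
position: [0.4838, 0.1707, 0.2436]
tool_rot: [1.949, 2.463, 0.003]
ft_force: [-0.4, 0.2, 0.7]
grip_width: 0.401
```

Emit:
arm_command(motion=[[[-38,0,0],[0,0,0],0.6],[[-38,0,0],[0,0,0],0.6],[[-38,0,0],[0,0,0],0.6],[[-38,0,0],[0,0,0],0.6],[[-38,0,0],[0,0,0],0.6],[[-38,0,0],[0,0,0],0.6],[[-38,0,0],[0,0,0],0.6],[[0,0,0],[0,0,0],0.6]])

```text
time: 25.83
position: [0.5465, -0.0989, 0.2431]
tool_rot: [1.962, 2.448, -0.004]
ft_force: [-0.2, -0.1, -0.2]
grip_width: 0.399
```

```bash
python3 - <<'E'
from rk import *
tcp()
for n in('scene','top'):
    im,d=optics.get_image(n); np.savez(f'{n}17.npz',im=im,d=d); cv2.imwrite(f'pics/{n}17.png',cv2.resize(im,(768,576),interpolation=cv2.INTER_CUBIC))
    for t in('spool_center','bell_center'):
        q=models.search_frame(n,t); print(n,t,[(round(a['conf'],2),np.round(c2w(n,a['location']),3).tolist()) for a in q[:2]])
im=np.load('scene17.npz')['im']; h=cv2.cvtColor(im,cv2.COLOR_BGR2HSV); W=cloud('scene',np.load('scene17.npz')['d']); r,q,z=rs(W)
m=(h[...,0]>15)&(h[...,0]<28)&(h[...,1]>170)&(h[...,2]>120)&(r>.70)&(r<.76)&(q>.03)&(q<.10)&(z>.09); print('latch r',np.median(r[m]))
for n in('scene','top'):
    Z=np.load(f'{n}17.npz');W=cloud(n,Z['d']);r,q,z=rs(W)
    for lab,s0 in (('R',-.022),('mid',.06),('L',.142)):
        m=(abs(q-s0)<.036)&(r>.59)&(r<.71)&(z>.11)&(z<.15); print(n,lab,'rim z',np.percentile(z[m],[50,90,97]).round(4),m.sum())
E
```

```text
t 25.8333 tcp r,s,z [ 0.5099 -0.2202  0.2431] yaw 102.56 toolz(r,s) [ 0.0003 -0.005 ] F r,s,z [-0.2 -0.1 -0.2] w 0.399
scene spool_center [(0.68, [0.721, -0.042, 0.024]), (0.52, [0.547, -0.117, 0.026])]
scene bell_center [(0.84, [0.748, -0.158, 0.019])]
top spool_center [(0.44, [0.729, -0.019, 0.026])]
top bell_center [(0.69, [0.765, -0.153, 0.009])]
latch r 0.7223809262085567
scene R rim z [0.1209 0.1265 0.1274] 715
scene mid rim z [0.1209 0.1262 0.1275] 614
scene L rim z [0.1224 0.128  0.1291] 615
top R rim z [0.1251 0.1283 0.1295] 302
top mid rim z [0.1226 0.1265 0.1283] 325
top L rim z [0.1245 0.1281 0.1298] 396
```

View pics/scene17.png

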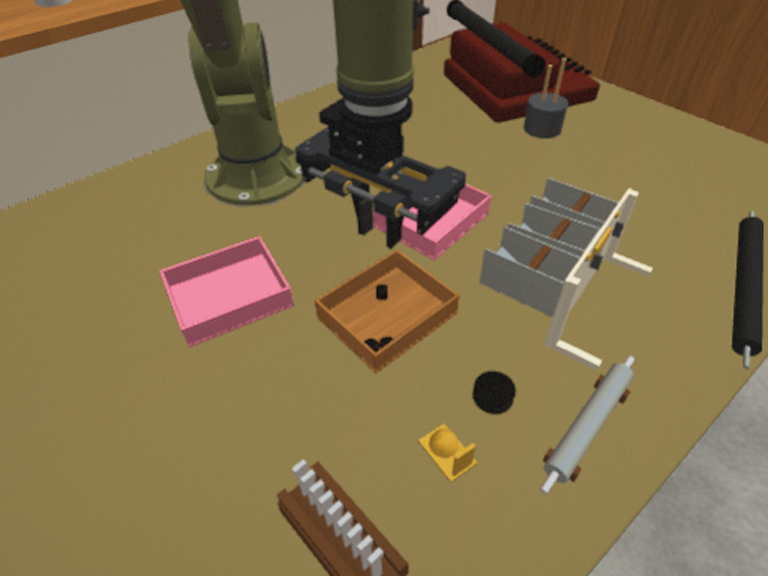

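View pics/top17.png

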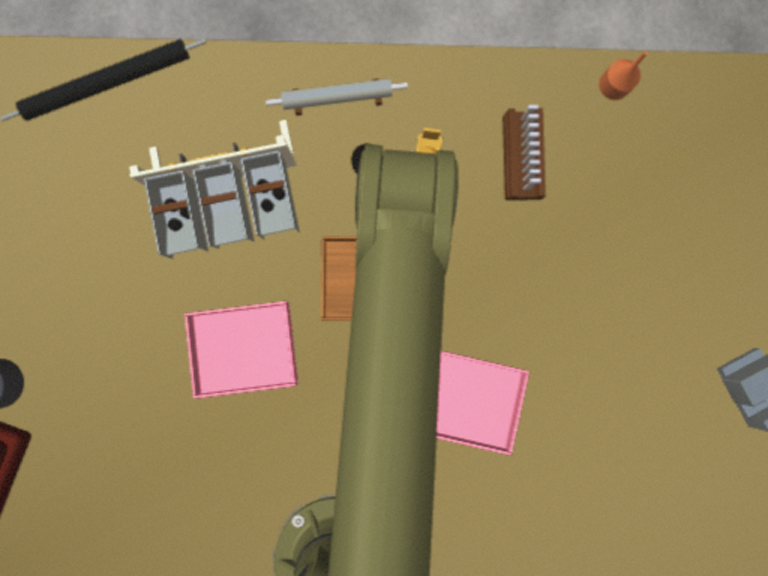

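The bin hangs level with its neighbours in the middle bay at scene display (562,230), and the latch is forward. The knobs are in the tray. The spool at (494,392) and the bell at (447,452) are at their starting pixels. The arm is clear, so I hand in.

```bash
python3 -c "
from h import *
print(ctrl.close_job())"
```

```text
the job is handed in; nothing more can be done
None
```

The job is done and handed in after about 26 s of robot time. I took the bin by its side walls and tipped it about 81° over the wooden tray until all three knobs lay in it. I then stood the empty bin upright on the bare counter and let go. Finally I took it by its bar, hooked its tabs into the middle bay, pressed it home and withdrew.

**Last checks that held:**
- **Latch:** it moved back while the tabs entered and now reads 0.7224 m along the rack's depth. At the start it read 0.7226 m.
- **Bin:** its rim is level with the two fixed bins to about 2 mm in both views. The height under the final press matched the predicted home height.
- **Other things:** the knobs are in the tray. The spool and bell bracket are at their starting pixels in the scene view. The arm touches nothing.

**Checks that disagreed or stayed unclear:**
- **Side alignment:** before entry the two cameras and the arm's own position differed by up to about 4 mm on how far the bin was off to the side. I settled it with a second look close to the rack.
- **Pull-up test:** the gentle pull let the bin rise about 2.6 mm at low force, roughly the slack under the latch. It did not prove the lock by itself; I relied on the latch position for that.
- **Spool and bell in the top view:** the network placed the spool and bell about 20 mm off because the arm partly hid them. The unobstructed scene view agrees with their starting places to about 5 mm.

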